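# Hang a paddle stirrer back on the crowded lab rack

### The job

Lift the paddle stirrer out of its white drying stand and hang it on the one empty forked hook of the bench rack, blade in line with the prongs (edge-on to you), without knocking the tools beside it or the beaker. Slide its shank gently all the way into the slot until you feel the end, then lower it until its square collar sits right down inside the hook's raised rim, and only then let go; never force it against the hook.

Things in the scene. Friction and masses are not known exactly. Their poses are not given: they have to be found in the camera images.
- stirrer: Paddle stirrer to hang, about 0.16 kg, standing a little loose in the stand. Origin: centre of the underside of its steel collar (28 x 28 mm square, 8 mm thick, z 0 to +8 mm). z up. Square handle above (see stirrer_grip), round 9 mm shank z 0 to -60 mm, blade below (see stirrer_blade). Sides of handle and collar are parallel to x and y; a half turn about z changes nothing.
- stirrer_grip (a point): On the stirrer's axis 48 mm above its origin, a good place to grip: the grey handle, 18 x 18 mm square, runs from 8 to 63 mm above the origin.
- stirrer_blade (a point): Centre of the stirrer's flat steel blade, 85 mm below its origin: 36 mm wide along x, 6 mm thick along y, 50 mm high, its foot 110 mm below the origin.
- stand: White plastic drying stand, fixed, 80 x 56 x 70 mm (x, y, z), origin at the centre of its underside. A slot 40 x 9 mm (along its x, y), 60 mm deep, open on top, holds the stirrer's blade: lift the stirrer straight up more than 62 mm to clear it.
- hook: Black clamp of the empty hook, 34 x 33 mm, top at z +10 mm; origin over the rail at the seat's height (seated: the stirrer's origin is at z 0 here). Two rigid steel prongs, z -10 to 0, point to -x; the 14 mm slot between them opens to -x. The prong piece is 41 mm wide, held by a 16 mm arm, and clamped at an unmeasured depth: see hook_seat. Like hooks with tools stand 54 mm to each side.
- hook_seat (a point): Nominal seat centre, hook x -80 mm, y 0, z 0. The true centre is off by up to 20 mm either way along hook x (unmeasured: feel for it). It is a square pocket 33 x 33 mm with a rim 8 mm high all round, cut by the slot in front. The slot's closed end is 5.5 mm past the true centre: a shank touching it has its collar 1 mm past centre, where it can be lowered in.
- hook_mouth (a point): Nominal middle of the slot's slightly flared mouth, 39 mm before the seat's centre (hook x -119 mm, off by the same up to 20 mm), at seat height. The rim's front outer face lies 14.5 mm further in. Slide the shank in with the collar's underside over the rim (more than 8 mm above the seat). Go slowly: a few newtons are plenty, over 18 N is forcing it.
- rack: Fixed bench rack: grey posts 250 mm apart along y, tops at 177 mm, and an aluminium rail, its middle 126 mm above the table, under four hook clamps; origin on the table under the rail's middle, axes as the hooks'. Seats are 150 mm above the table. The empty hook is one of the two middle ones (y -27 or +27 mm).
- plunger: Neighbour on the rack with a round disc foot 38 mm across, 96 to 102 mm below its origin. Same square collar and handle as the paddle stirrer; origin and z as there, collar 28 x 28 x 8 mm, handle 18 x 18 mm up to 63 mm above the origin, 9 mm shank. It hangs loose in its hook; leave it be. 
- scraper: Neighbour on the rack with a flat foot 34 mm wide across y, down to 111 mm below its origin. Same square collar and handle as the paddle stirrer; origin and z as there, collar 28 x 28 x 8 mm, handle 18 x 18 mm up to 63 mm above the origin, 9 mm shank. It hangs loose in its hook; leave it be. 
- masher: Neighbour on the rack with a white conical foot 30 mm across, down to 105 mm below its origin. Same square collar and handle as the paddle stirrer; origin and z as there, collar 28 x 28 x 8 mm, handle 18 x 18 mm up to 63 mm above the origin, 9 mm shank. It hangs loose in its hook; leave it be. 
- beaker: Empty glass beaker, 66 mm across, 85 mm high, origin at the centre of its underside; leave it be.

How it is judged:
By the outcome, as a careful person would: the job done as asked, in the order asked, and still so for the second after the job is handed in, with the robot touching nothing.
It also fails if it takes over 54 s, if anything falls off the work surface, if the arm or the gripper's body presses on something with over 40 N, if the wrist force passes 120 N, or if a joint passes its speed limit or range.

### The arm

A 6-joint arm with a two-finger parallel gripper is mounted at the origin on the work surface. World frame = base frame: x ahead of the robot, y to its left, z up, the work surface at z = 0. Lengths are in mm, angles in rad, forces in N, time in s.
With the tool pointing down it reaches from about 325 to 875 mm from the base axis. Payload 4.4 kg.
Tool frame: the origin (TCP) lies between the finger pads; the fingertips stand 17 mm ahead of it and the grasp point (between the pads) lies 2 mm behind it (finger_overhang is the distance from the TCP to the fingertips, in mm); z points along the fingers, y is the direction in which the jaws open and shut (so a half turn about z gives the same grasp; the last joint's range is limited). The gripper opens to 85 mm and grips with 20 to 120 N. Pads are 22 mm wide; open, the fingers measure 114 mm over their backs; the gripper's body (76 mm by 85 mm) begins 54 mm behind the grasp point. The pads swing forward as they close: fully open they stand 13 mm farther back than shut.
Start: joints at [-1.284, 0.207, 1.542, -0, 1.393, -0.15], TCP at [243.238, -521.021, 248.282] pointing down, gripper open.
Joint ranges: [-2.73, 2.73], [-0.86, 2.22], [0.23, 2.46], [-1.11, 4.25], [0.08, 2.63], [-2.82, 2.82]. Speed limits (rad/s): [2.79, 2.79, 3.14, 3.14, 3.14, 3.14].

### API

Orientations are given as a rotation vector (axis times angle).
In Python, from station import sense, capture, hand_in, finger_overhang gives the robot as it stands. The module is installed in compiled form; this text tells all that it offers.
- The arm moves only by the tool apply_moves, never from a script. Its argument "motion" is a list of rows, each an object of numbers: "wx", "wy", "wz": the turn, a rotation vector about the tool's x, y, z in degrees; "dx", "dy", "dz": the shift along the tool's x, y, z in m; "gripper": the opening, from 0 (shut) to 1 (fully open). A call has exactly 5 rows; each row is the pose to reach, as a shift and turn from the pose commanded when the call began, along the tool's axes at that moment; what a row does not reach only later rows make up. A row lasts 1/8 s, in which the tool goes at most 62.5 mm and 10.7 degrees, less where a joint would pass 70% of its speed; a pose out of reach is approached as far as the arm can. A call with a gripper value outside its range is refused whole. The fingers move at their own pace and stop on an object; the grip force is fixed at half the most. Time passes only in rows, so rows that repeat a pose let the fingers close, or fill a call up. It gives the time, the measured TCP pose, the force and the opening at its end, in the units of the state.
- sense(): the state, without advancing time (a new reading comes with each control period).
- capture(name): name is "scene" or "top"; returns a dict with "img" (384x512x3 uint8, red, green, blue), "z_map" (384x512 float32, mm along the optical axis (not along the pixel's ray), 0 where there is no reading), "camera_matrix" (3x3 intrinsics, pixels), "k1" (the pictures are not rectified: a ray, as slopes to the right and down, at radius r is drawn at 1 + k1 r^2 times it, then the intrinsics apply), "R" (3x3) and "t" (3): a world point X has camera coordinates R X + t. Camera axes: x right, y down, z forward; pixel columns grow to the right and rows downward; lengths in mm; the calibration is good to about 2 mm. A picture is of the moment at which its call begins.
- hand_in(): hands the job in, once; it reports no verdict.
The state is a dict: "t": time; "joint_positions": joint angles; "qvel": joint speeds; "tau": joint torques, N m; "tcp_pos": TCP position; "orientation": TCP orientation; "wrist_force": force on the tool from outside, world axes, zero at the start; "moment": the same for the moment, N m; "opening": finger opening in mm.
Only numpy, scipy, OpenCV 4.12 (cv2) and the standard library are available. Lean on these libraries where they do the work, as an engineer would, in place of code of your own. Each camera call takes 0.05 s, during which the arm holds its last target.

## Working session

There is one attempt and no reset: what is moved stays moved. The work goes in short steps, Python scripts to look and compute and a tool call to move; the robot and the scene stay as the last step left them, time stands still between calls to the robot, and variables do not carry over. Pictures are saved under pics/ and viewed, and the job is handed in when it is done.

Besides the shell and the picture viewer there is one more tool, called after "Call:" by a JSON object that holds its "method" and its "body". apply_moves: Moves the arm, as the interface text tells. Its arguments: {"type":"object","properties":{"motion":{"type":"array"}},"required":["motion"]}

```bash
mkdir -p pics
python3 - <<'E'
from station import sense,capture
import cv2,numpy as np,pickle
s=sense();print(s)
for n in("scene","top"):
    c=capture(n);pickle.dump(c,open(n+'.pkl','wb'))
    cv2.imwrite(f'pics/{n}0.png',cv2.cvtColor(c['img'],cv2.COLOR_RGB2BGR))
    print(n,c['camera_matrix'],c['k1'],c['R'],c['t'],-c['R'].T@c['t'])
E
```

```text
{'t': 0.0, 'joint_positions': array([-1.28450774e+00,  2.07428736e-01,  1.54295514e+00,  2.69054788e-05,
        1.39351308e+00, -1.50452351e-01]), 'qvel': array([ 7.97316902e-04, -4.27189333e-05,  1.09267109e-03, -8.30336046e-04,
       -6.38969539e-05,  5.20652415e-05]), 'tau': array([-6.17325641e-04, -3.83038259e+01, -2.91596961e+01, -2.34819781e-04,
        1.05977352e-02, -1.41018342e-05]), 'tcp_pos': array([ 243.03455148, -520.31865276,  247.12020098]), 'orientation': array([-3.06474084e+00, -6.80085983e-01,  2.04002111e-04]), 'wrist_force': array([0.46309153, 0.08491986, 0.17160817]), 'moment': array([0.01868833, 0.02393033, 0.00637887]), 'opening': 85.61463764549524}
scene [[416.07510725   0.         255.44479295]
 [  0.         416.07510725 190.25869244]
 [  0.           0.           1.        ]] 0.00893476965925329 [[ 0.24247206  0.97007866 -0.01243713]
 [ 0.74457176 -0.19429426 -0.63864124]
 [-0.6219487   0.14559232 -0.76940411]] [ -46.41760147 -344.49593784 1401.25515686] [1139.26574544 -225.91684721  857.54486702]
top [[391.20828586   0.         261.72641608]
 [  0.         391.20828586 193.31292506]
 [  0.           0.           1.        ]] -0.021568479403652356 [[-0.09982641 -0.9950043   0.00106424]
 [-0.96871146  0.09694414 -0.22847307]
 [ 0.22722851 -0.02383859 -0.97354965]] [-33.29442645 549.55666831 878.9448494 ] [329.31684627 -65.4515945  981.29078379]
```

View pics/scene0.png

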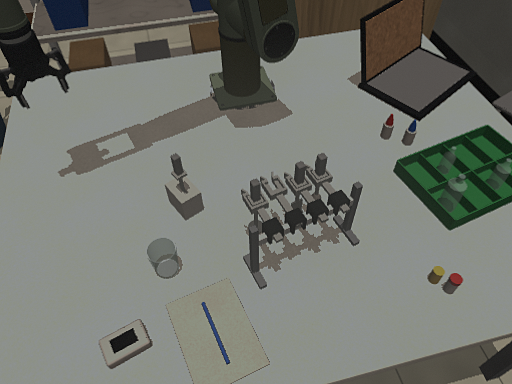

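View pics/top0.png

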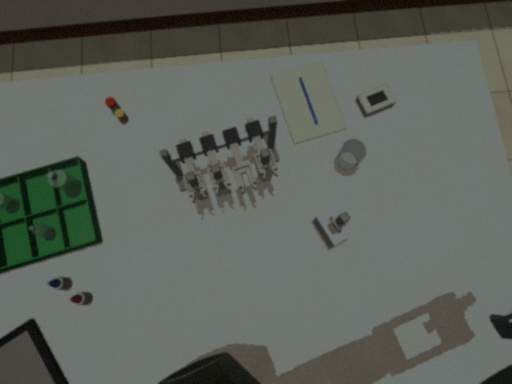

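The scene view shows the stirrer in its stand at about (178,175), the beaker at (163,257) and the rack at x 245–360. The empty hook is second from left at (272,185), which is (243,178) in the top view. I'll zoom in on both.

```bash
cat > h.py <<'E'
import numpy as np,cv2,pickle
from scipy.spatial.transform import Rotation as Ro
def load(n): return pickle.load(open(n+'.pkl','rb'))
def slopes(c,uv):
    K=c['camera_matrix'];uv=np.atleast_2d(uv).astype(float)
    d=(uv-K[:2,2])/K[0,0];r=d.copy()
    for _ in range(20): r=d/(1+c['k1']*(r**2).sum(1,keepdims=True))
    return r
def ray(c,uv):
    s=slopes(c,uv);v=np.c_[s,np.ones(len(s))]@c['R'];o=-c['R'].T@c['t'];return o,v
def onz(c,uv,z):
    o,v=ray(c,uv);return o+v*((z-o[2])/v[:,2:3])
def cloud(c):
    h,w=c['z_map'].shape;u,v=np.meshgrid(np.arange(w),np.arange(h))
    s=slopes(c,np.c_[u.ravel(),v.ravel()]);z=c['z_map'].ravel()[:,None]
    P=(np.c_[s,np.ones(len(s))]*z-c['t'])@c['R'];P[z[:,0]==0]=np.nan
    return P.reshape(h,w,3)
def proj(c,X):
    p=np.atleast_2d(X)@c['R'].T+c['t'];s=p[:,:2]/p[:,2:];s=s*(1+c['k1']*(s**2).sum(1,keepdims=True))
    return s*c['camera_matrix'][0,0]+c['camera_matrix'][:2,2]
def crop(c,x0,y0,w,h,f,name,g=1.6):
    im=c['img'][y0:y0+h,x0:x0+w];im=np.clip(im.astype(float)*g,0,255).astype(np.uint8)
    cv2.imwrite(name,cv2.cvtColor(cv2.resize(im,None,fx=f,fy=f,interpolation=cv2.INTER_CUBIC),cv2.COLOR_RGB2BGR))
E
python3 - <<'E'
from h import *
s=load('scene');t=load('top')
crop(s,145,140,220,150,3.6,'pics/s1.png',1.3)
crop(t,155,105,220,150,3.6,'pics/t1.png')
for n,c in(('s',s),('t',t)):
    P=cloud(c);np.save('P'+n,P)
    z=P[...,2]
    m=(z>10)&(P[...,0]>300)&(P[...,0]<760)&(P[...,1]>-400)&(P[...,1]<200)
    for lo,hi in((60,75),(75,100),(112,130),(130,145),(145,165),(165,185),(185,260)):
        k=m&(z>lo)&(z<hi)
        nc,l,st,ce=cv2.connectedComponentsWithStats(k.astype(np.uint8))
        print(n,lo,hi,[(st[i,4],ce[i].round(1).tolist(),np.nanmedian(P[l==i],0).round(0).tolist()) for i in range(1,nc) if st[i,4]>8])
E
```

```text
s 60 75 [(np.int32(557), [182.7, 190.5], [457.0, -251.0, 69.0]), (np.int32(30), [297.1, 205.9], [574.0, 8.0, 68.0]), (np.int32(38), [348.8, 216.7], [635.0, 113.0, 66.0]), (np.int32(13), [255.7, 223.7], [599.0, -100.0, 68.0]), (np.int32(131), [158.7, 245.8], [600.0, -325.0, 68.0]), (np.int32(87), [165.3, 262.7], [651.0, -314.0, 68.0]), (np.int32(31), [254.2, 259.5], [690.0, -127.0, 68.0])]
s 75 100 [(np.int32(23), [181.3, 184.6], [453.0, -251.0, 86.0]), (np.int32(55), [315.9, 194.9], [564.0, 56.0, 81.0]), (np.int32(58), [296.3, 202.1], [575.0, 3.0, 85.0]), (np.int32(47), [351.3, 212.3], [636.0, 116.0, 86.0]), (np.int32(25), [255.5, 218.9], [599.0, -102.0, 88.0]), (np.int32(240), [160.6, 249.8], [618.0, -319.0, 83.0]), (np.int32(53), [253.9, 254.8], [690.0, -127.0, 88.0])]
s 112 130 [(np.int32(76), [178.9, 175.2], [459.0, -252.0, 127.0]), (np.int32(38), [353.4, 203.6], [637.0, 115.0, 122.0]), (np.int32(27), [331.9, 213.1], [650.0, 59.0, 125.0]), (np.int32(30), [310.6, 222.4], [662.0, 6.0, 126.0]), (np.int32(23), [299.3, 227.6], [668.0, -21.0, 124.0]), (np.int32(32), [288.7, 232.0], [67
[... 3553 characters left out ...]
9.0, 68.0, 158.0]), (np.int32(28), [166.8, 158.2], [621.0, 115.0, 154.0]), (np.int32(306), [218.8, 178.5], [562.0, 2.0, 158.0]), (np.int32(19), [338.7, 221.3], [445.0, -243.0, 155.0])]
t 165 185 [(np.int32(64), [272.1, 120.2], [680.0, -125.0, 176.0]), (np.int32(69), [163.4, 153.5], [626.0, 118.0, 177.0]), (np.int32(27), [264.3, 161.0], [586.0, -97.0, 176.0]), (np.int32(19), [218.0, 176.6], [563.0, 5.0, 177.0]), (np.int32(28), [194.2, 183.9], [552.0, 56.0, 176.0]), (np.int32(81), [343.6, 217.6], [448.0, -248.0, 182.0])]
t 185 260 [(np.int32(106), [264.7, 154.4], [591.0, -99.0, 212.0]), (np.int32(105), [215.4, 169.9], [568.0, 5.0, 212.0]), (np.int32(108), [190.5, 177.6], [556.0, 58.0, 212.0])]
```

```bash
ls pics
```

```text
s1.png
scene0.png
t1.png
top0.png
```

View pics/s1.png

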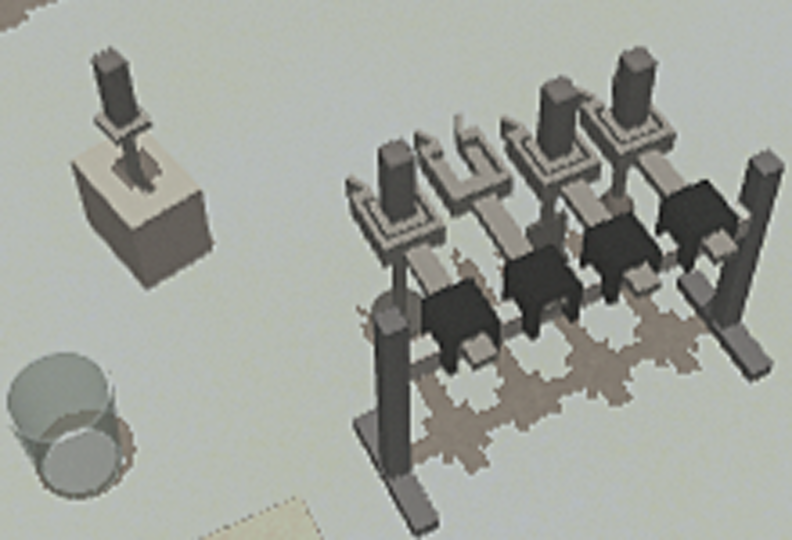

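View pics/t1.png

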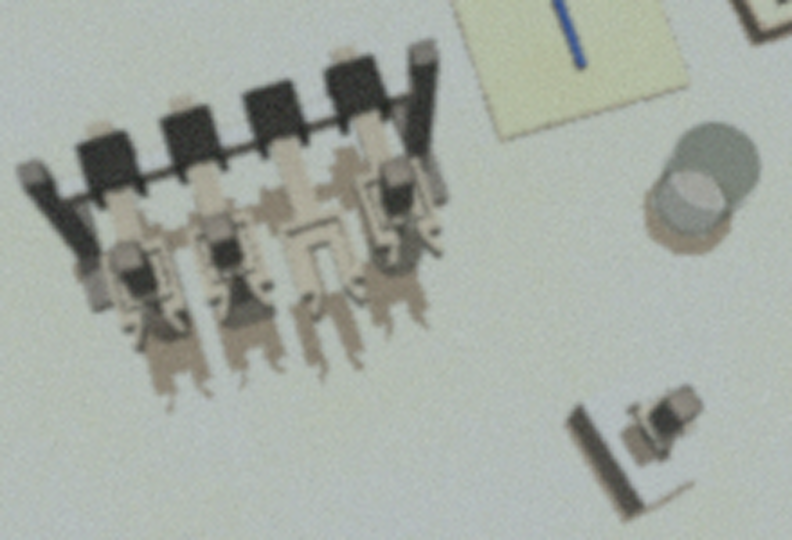

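```bash
cat > m1.py <<'E'
from h import *
C={'s':load('scene'),'t':load('top')}
for n,c in C.items():
    P=cloud(c);z=P[...,2];hsv=cv2.cvtColor(c['img'],cv2.COLOR_RGB2HSV);V=hsv[...,2]
    def rect(m,ztop,lab,minsz=8):
        nc,l,st,ce=cv2.connectedComponentsWithStats(m.astype(np.uint8),connectivity=4)
        for i in range(1,nc):
            if st[i,4]<minsz: continue
            v,u=np.nonzero(l==i)
            X=onz(c,np.c_[u,v],ztop)[:,:2].astype(np.float32)
            (cx,cy),(w,h),a=cv2.minAreaRect(X)
            print(n,lab,st[i,4],ce[i].round(0),'mean',X.mean(0).round(1),'rect',round(cx,1),round(cy,1),round(w,1),round(h,1),round(a,1),'z',np.median(z[l==i]).round(1))
    reg=(P[...,0]>380)&(P[...,0]<740)&(P[...,1]>-400)&(P[...,1]<170)
    rect(reg&(abs(z-70)<4)&(V>0)&(P[...,0]<520)&(P[...,1]<-150),70,'stand',60)
    rect(reg&(abs(z-177)<4),177,'post')
    rect(reg&(abs(z-213)<4),213,'handle')
    rect(reg&(abs(z-183)<4)&(P[...,0]<500)&(P[...,1]<-200),183,'stirrer')
    rect(reg&(abs(z-160)<5)&(V<75)&(P[...,0]>600),160,'clamp',30)
    print(V[reg&(abs(z-160)<5)][::30])
E
python3 m1.py
```

```text
s stand 490 [183. 190.] mean [ 455.6 -250.6] rect 451.5 -250.7 83.1 56.9 23.5 z 69.4
s post 21 [177. 160.] mean [ 456.8 -247.5] rect 456.7 -247.5 8.2 17.4 35.6 z 177.4
s post 26 [320. 169.] mean [566.6  56. ] rect 566.6 55.5 22.3 11.0 66.6 z 176.3
s post 26 [299. 177.] mean [578.    4.2] rect 578.1 3.8 21.8 14.5 75.3 z 176.6
s post 50 [358. 185.] mean [630.9 117.4] rect 630.9 117.0 17.1 17.0 7.7 z 176.2
s post 26 [255. 195.] mean [ 602.1 -101.4] rect 602.0 -102.3 21.7 15.3 68.0 z 176.8
s post 59 [253. 229.] mean [ 684.5 -125.6] rect 684.8 -125.8 17.5 16.1 14.6 z 176.6
s handle 52 [322. 156.] mean [562.5  57.1] rect 562.8 57.1 18.4 18.1 9.5 z 212.4
s handle 52 [300. 165.] mean [574.2   4.8] rect 574.6 4.1 18.6 17.5 18.9 z 212.5
s handle 58 [255. 182.] mean [ 597.7 -100.5] rect 598.2 -100.4 19.7 17.0 12.4 z 212.0
s stirrer 46 [175. 157.] mean [ 452.5 -251. ] rect 452.4 -251.0 18.0 17.5 23.0 z 181.3
s clamp 202 [339. 198.] mean [640.7  73.9] rect 640.6 73.8 35.4 33.7 13.2 z 159.3
s clamp 210 [318. 207.] mean [652.3  21.5] rect 652.3 21.6 35.7 33.4 14.8 z 159.6
s clamp 222 [295. 216.] me
[... 1006 characters left out ...]
 559.1 58.6 17.6 17.3 13.6 z 212.8
t stirrer 71 [344. 217.] mean [ 448.2 -249.7] rect 448.4 -249.6 17.6 17.1 27.3 z 182.6
t clamp 214 [253. 129.] mean [671.5 -82. ] rect 672.0 -82.0 35.3 32.8 12.1 z 160.4
t clamp 215 [231. 136.] mean [659.8 -29.8] rect 659.9 -29.4 35.2 32.5 12.4 z 160.4
t clamp 209 [208. 143.] mean [648.6  22.6] rect 648.8 22.6 35.2 31.5 12.0 z 160.3
t clamp 214 [184. 150.] mean [637.   75.2] rect 637.3 75.3 35.1 32.5 12.0 z 160.3
[ 75  33  29  62  31  33  35  33  35  34  39  28  31  36  33  30  36  35
  44  31  36  36  31  34  35  34  29  37  66  34  32  68  96  97 106  99
 104  74 107  84  90 105  93  91 103  95  90  93  88  96  95  96 101 104
  95  60  79  87  76  82  62]
```

```bash
cat > m2.py <<'E'
from h import *
from station import sense,finger_overhang
C={'s':load('scene'),'t':load('top')}
a=np.deg2rad(12.5);xh=np.array([np.cos(a),np.sin(a)]);yh=np.array([-xh[1],xh[0]])
O={'s':np.array([664.0,-30.8]),'t':np.array([659.9,-29.6])}
for n,c in C.items():
    P=cloud(c)
    q=P[...,:2]-O[n];hx=q@xh;hy=q@yh;z=P[...,2]
    for lab,lo,hi in(('rim',154,163),('prong',146,153)):
        m=(z>lo)&(z<hi)&(abs(hy)<27)&(hx<-20)&(hx>-150)
        v,u=np.nonzero(m);zz=158 if lab=='rim' else 150
        X=onz(c,np.c_[u,v],zz)[:,:2]-O[n];X=np.c_[X@xh,X@yh]
        h=np.histogram2d(X[:,0],X[:,1],[np.arange(-142,-17,4),np.arange(-28,29,4)])[0].astype(int)
        print(n,lab);[print(int(-142+4*i),r) for i,r in enumerate(h) if r.any()]
s=sense();print(finger_overhang() if callable(finger_overhang) else finger_overhang);R=Ro.from_rotvec(s['orientation']).as_matrix();print(R.round(3))
E
python3 m2.py
```

```text
s rim
-138 [0 0 0 1 0 0 0 0 0 0 0 0 0 0]
-134 [0 0 0 2 1 0 0 0 0 0 1 0 0 0]
-130 [0 0 0 1 2 0 0 0 0 0 3 0 0 0]
-126 [0 0 0 1 3 1 0 0 0 1 1 0 0 0]
-122 [0 0 2 1 3 1 0 0 0 4 2 1 1 0]
-118 [0 1 2 3 2 2 0 0 0 2 2 4 1 0]
-114 [0 0 3 2 1 1 0 0 1 1 2 1 1 0]
-110 [0 1 2 0 0 0 0 0 0 1 0 2 1 0]
-106 [0 0 3 0 0 0 0 0 0 0 0 2 2 0]
-102 [0 0 2 1 0 0 0 0 0 0 0 3 1 0]
-98 [0 0 3 0 0 0 0 0 0 0 0 2 1 0]
-94 [0 1 2 1 0 0 0 0 0 0 0 2 1 0]
-90 [0 1 3 1 0 0 0 0 0 0 0 2 2 0]
-86 [0 0 2 1 0 0 0 0 0 0 1 2 1 0]
-82 [0 1 2 2 1 1 2 1 1 2 1 2 1 0]
-78 [0 0 4 2 2 4 2 2 3 2 3 3 1 0]
-74 [0 0 0 2 3 2 2 3 0 2 2 1 1 0]
s prong
-138 [0 0 0 1 0 0 0 0 0 0 0 0 0 0]
-134 [0 0 0 1 1 0 0 0 0 0 0 0 0 0]
-130 [0 0 0 2 0 0 0 0 0 0 0 0 0 0]
-122 [0 0 2 0 0 0 0 0 0 1 0 0 0 0]
-118 [0 0 1 0 2 2 0 0 1 1 1 2 0 0]
-114 [0 1 1 0 2 2 0 0 0 3 3 1 0 0]
-110 [0 0 1 0 2 1 0 0 1 2 2 3 0 0]
-106 [0 1 1 0 3 2 0 0 0 3 2 2 0 0]
-102 [0 0 2 0 2 2 0 0 0 2 3 2 0 0]
-98 [0 0 1 0 2 1 0 0 2 2 2 2 1 0]
-94 [0 1 1 0 3 2 1 1 0 3 3 1 0 0]
-90 [0 0 1 0 2 2 4 2 2 3 2 2 0 0]
-86 [0 1 2 0 0 0 0 0 0 0 0 0 0 0]
-82 [0 0 1 0 0 0 0 0 0 0 0 0 0 0]
-78 [0 0 2 3 
[... 1298 characters left out ...]
4 3 1 0 0]
-94 [0 0 0 4 4 0 0 0 2 2 3 1 0 0]
-90 [0 0 1 2 3 2 3 2 1 3 4 0 1 0]
-86 [0 0 0 3 3 3 3 4 4 3 2 0 0 0]
-82 [0 0 0 3 1 2 3 3 3 3 4 0 1 0]
-78 [0 0 0 2 3 1 2 2 2 1 2 0 0 0]
-70 [0 0 0 0 0 2 2 1 2 0 0 0 0 0]
-66 [0 0 0 0 0 1 4 3 2 1 0 0 0 0]
-62 [0 0 0 0 0 4 2 4 3 0 0 0 0 0]
-58 [0 0 0 0 0 2 3 3 3 1 0 0 0 0]
-54 [0 0 0 0 0 3 3 3 2 0 0 0 0 0]
-50 [0 0 0 0 0 3 3 4 2 1 0 0 0 0]
-46 [0 0 0 0 0 2 4 2 3 0 0 0 0 0]
-42 [0 0 0 0 0 3 2 4 1 0 0 0 0 0]
-38 [0 0 0 0 0 3 4 3 2 1 0 0 0 0]
-34 [0 0 0 0 0 2 3 3 3 0 0 0 0 0]
-30 [0 0 0 0 0 3 3 4 2 1 0 0 0 0]
-26 [0 0 0 0 0 3 4 2 4 0 0 0 0 0]
-22 [0 0 0 0 0 1 1 2 0 0 0 0 0 0]
17.0
[[ 0.906  0.423 -0.001]
 [ 0.423 -0.906  0.002]
 [ 0.    -0.002 -1.   ]]
```

```bash
cat > m3.py <<'E'
from h import *
exec(open('m2.py').read().split('for n,c')[0])
for n,c in C.items():
    P=cloud(c);q=P[...,:2]-O[n];hx=q@xh;hy=q@yh;z=P[...,2]
    m=(abs(hy)<27)&(hx<-60)&(hx>-150)&(z>120)
    for lo in range(-142,-64,6):
        k=m&(hx>=lo)&(hx<lo+6)
        if k.any(): print(n,lo,k.sum(),np.percentile(z[k],[5,25,50,75,95,100]).round(1), 'y',np.percentile(hy[k],[2,50,98]).round(1))
E
python3 m3.py
```

```text
s -136 12 [144.2 148.  154.4 156.9 158.7 159.6] y [-14.6 -13.7  10.3]
s -130 12 [151.8 154.5 156.9 158.3 159.1 159.3] y [-13.9 -10.1  14.6]
s -124 31 [142.7 152.1 157.5 158.1 159.3 159.9] y [-19.2   8.4  19.9]
s -118 49 [145.6 151.2 154.3 157.3 158.8 159.6] y [-19.4   8.6  21.5]
s -112 34 [143.9 148.1 149.2 157.1 159.2 159.4] y [-19.7   1.4  21.3]
s -106 39 [144.3 148.4 150.7 154.9 157.6 159.4] y [-19.4   8.9  20.7]
s -100 30 [143.3 148.7 149.8 153.3 158.4 159. ] y [-19.3   8.9  20. ]
s -94 43 [147.3 149.1 151.  156.  158.  159. ] y [-19.7   2.5  21. ]
s -88 24 [146.  149.4 152.2 156.5 157.3 157.4] y [-19.2  -2.2  22. ]
s -82 41 [145.3 155.7 157.  157.9 159.7 160.4] y [-19.2  -2.7  20.3]
s -76 87 [141.9 147.4 150.9 155.5 158.8 159. ] y [-18.6  -1.2  21.1]
s -70 17 [144.1 147.7 148.9 149.6 150.3 150.4] y [-6.6 -0.5  8.8]
t -136 9 [144.3 148.2 153.4 157.2 159.6 159.8] y [-14.5  12.7  16.7]
t -130 14 [144.  156.  157.5 159.1 160.7 161.3] y [-14.8 -10.5  14. ]
t -124 18 [144.6 152.9 157.1 158.5 161.2 163.3] y [-16.5  -7.8  12. ]
t -118 46 [144.2 155.3 157.2 158.5 160.5 161. ] y [-19.4   7.8  20.3]
t -112 24 [149.1 156.2 158.2 159.  159.8 159.9] y [-19.8   0.6  20.2]
t -106 35 [147.8 149.5 150.4 153.9 159.7 160.2] y [-19.6  -7.6  19.5]
t -100 33 [147.3 149.5 151.2 156.8 159.7 160.8] y [-19.    7.2  20.2]
t -94 36 [146.8 149.4 150.1 152.6 159.6 161.4] y [-19.2   0.1  20.2]
t -88 58 [143.7 149.  150.4 152.6 158.5 159.5] y [-19.5  -1.5  18.6]
t -82 57 [148.8 150.3 151.5 156.3 160.3 161.8] y [-19.3   2.5  19.9]
t -76 52 [153.4 157.1 157.7 158.7 160.1 161.2] y [-19.5  -1.1  20.1]
t -70 13 [147.  148.6 150.3 150.9 153.8 156.6] y [-6.9  1.8 10.9]
```

Call:
{"method": "apply_moves", "body": {"motion": [{"dx":0.03,"dy":-0.016,"wz":-9,"gripper":1},{"dx":0.06,"dy":-0.032,"wz":-18,"gripper":1},{"dx":0.09,"dy":-0.048,"wz":-27,"gripper":1},{"dx":0.12,"dy":-0.064,"wz":-36,"gripper":1},{"dx":0.15,"dy":-0.078,"wz":-45,"gripper":1}]}}

```text
schema error: expected keys wx, wy, wz, dx, dy, dz, gripper
```

```bash
cat > go.py <<'E'
import sys
from h import *
from station import sense
def st(): 
    s=sense();R=Ro.from_rotvec(s['orientation']).as_matrix()
    print('t',round(s['t'],2),'tcp',s['tcp_pos'].round(1),'yaw_y',round(float(np.degrees(np.arctan2(R[1,1],R[0,1]))),2),'tilt z',R[:,2].round(4),'F',s['wrist_force'].round(2),'M',s['moment'].round(3),'open',round(s['opening'],1))
    return s,R
if __name__=='__main__':
    s,R=st()
    if len(sys.argv)>4:
        T=np.array([float(a) for a in sys.argv[1:4]]);yaw=float(sys.argv[4])
        d=R.T@(T-s['tcp_pos'])
        y=np.radians(yaw);yv=np.array([np.cos(y),np.sin(y),0]);zv=np.array([0,0,-1.]);Rt=np.c_[np.cross(yv,zv),yv,zv]
        w=np.degrees(Ro.from_matrix(R.T@Rt).as_rotvec())
        print('d (mm, tool)',d.round(1),'w deg',w.round(2))
E
python3 go.py 450.4 -250.3 247 25
```

```text
t 0.1 tcp [ 243.1 -520.4  247.2] yaw_y -64.97 tilt z [-5.e-04  2.e-03 -1.e+00] F [1.6  0.49 1.58] M [-0.006  0.037 -0.01 ] open 85.5
d (mm, tool) [ 302.1 -157.     0.7] w deg [-8.000e-02 -1.100e-01 -8.997e+01]
```

Call:
{"method": "apply_moves", "body": {"motion": [{"wx":0,"wy":0,"dz":0,"dx":0.03,"dy":-0.016,"wz":-9,"gripper":1},{"wx":0,"wy":0,"dz":0,"dx":0.06,"dy":-0.032,"wz":-18,"gripper":1},{"wx":0,"wy":0,"dz":0,"dx":0.09,"dy":-0.048,"wz":-27,"gripper":1},{"wx":0,"wy":0,"dz":0,"dx":0.12,"dy":-0.064,"wz":-36,"gripper":1},{"wx":0,"wy":0,"dz":0,"dx":0.15,"dy":-0.078,"wz":-45,"gripper":1}]}}

```text
t: 0.72
tcp_pos: [346.5, -385.6, 247.7]
orientation: [-2.568, -1.808, -0.0]
wrist_force: [0.0, -0.1, -0.3]
opening: 85.2
```

```bash
python3 go.py 450.4 -250.3 248 25
```

```text
t 0.72 tcp [ 346.5 -385.6  247.7] yaw_y -19.68 tilt z [-5.e-04  1.e-03 -1.e+00] F [ 0.04 -0.06 -0.35] M [-0.022  0.041  0.021] open 85.2
d (mm, tool) [162.4  52.3  -0.2] w deg [-3.000e-02 -6.000e-02 -4.468e+01]
```

Call:
{"method": "apply_moves", "body": {"motion": [{"wx":0,"wy":0,"dz":0,"dx":0.032,"dy":0.0105,"wz":-9,"gripper":1},{"wx":0,"wy":0,"dz":0,"dx":0.065,"dy":0.021,"wz":-18,"gripper":1},{"wx":0,"wy":0,"dz":0,"dx":0.098,"dy":0.0315,"wz":-27,"gripper":1},{"wx":0,"wy":0,"dz":0,"dx":0.13,"dy":0.042,"wz":-36,"gripper":1},{"wx":0,"wy":0,"dz":0,"dx":0.163,"dy":0.052,"wz":-45,"gripper":1}]}}

```text
t: 1.35
tcp_pos: [451.0, -250.3, 247.8]
orientation: [-1.68, -2.653, -0.0]
wrist_force: [-0.4, -0.2, 0.2]
opening: 85.3
```

```bash
python3 go.py 450.4 -250.3 166 25
python3 - <<'E'
from h import *
from station import capture
for n in("scene","top"):
    c=capture(n);pickle.dump(c,open(n+'1.pkl','wb'))
    x,y=(130,90) if n=='scene' else (290,160)
    crop(c,x,y,110,100,5.5,f'pics/{n}1.png',1.5)
E
```

```text
t 1.35 tcp [ 451.  -250.3  247.8] yaw_y 25.32 tilt z [-7.e-04  6.e-04 -1.e+00] F [-0.42 -0.23  0.17] M [ 0.031 -0.032 -0.012] open 85.3
d (mm, tool) [ 0.2 -0.5 81.8] w deg [-0.02 -0.05  0.32]
```

View pics/scene1.png

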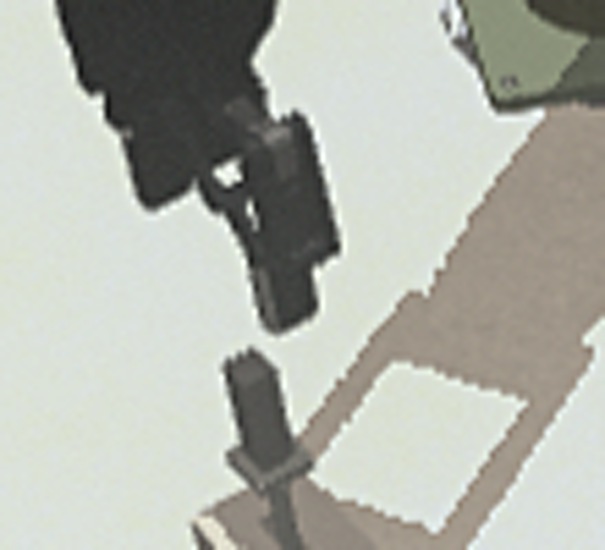

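View pics/top1.png

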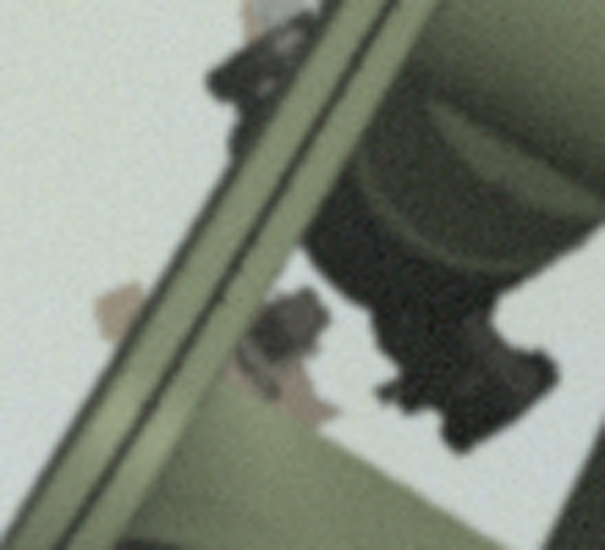

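Call:
{"method": "apply_moves", "body": {"motion": [{"wx":0,"wy":0,"dz":0.03,"dx":0,"dy":0,"wz":0.3,"gripper":1},{"wx":0,"wy":0,"dz":0.055,"dx":0,"dy":-0.0005,"wz":0.3,"gripper":1},{"wx":0,"wy":0,"dz":0.074,"dx":0,"dy":-0.0005,"wz":0.3,"gripper":1},{"wx":0,"wy":0,"dz":0.082,"dx":0,"dy":-0.0005,"wz":0.3,"gripper":1},{"wx":0,"wy":0,"dz":0.082,"dx":0,"dy":-0.0005,"wz":0.3,"gripper":1}]}}

```text
t: 2.08
tcp_pos: [449.7, -251.8, 165.8]
orientation: [-1.695, -2.644, 0.0]
wrist_force: [-0.0, -0.3, -0.3]
opening: 85.3
```

```bash
python3 go.py 450.4 -250.3 166 25
python3 - <<'E'
from h import *
from station import capture
for n in("scene","top"):
    c=capture(n);pickle.dump(c,open(n+'2.pkl','wb'))
    x,y=(130,110) if n=='scene' else (290,160)
    crop(c,x,y,110,100,5.5,f'pics/{n}2.png',1.5)
E
```

```text
t 2.08 tcp [ 449.7 -251.8  165.8] yaw_y 24.67 tilt z [-1.2e-03  7.0e-04 -1.0e+00] F [-0.01 -0.28 -0.29] M [ 0.006  0.024 -0.012] open 85.3
d (mm, tool) [ 1.1  1.3 -0.2] w deg [-0.04 -0.06 -0.33]
```

View pics/scene2.png

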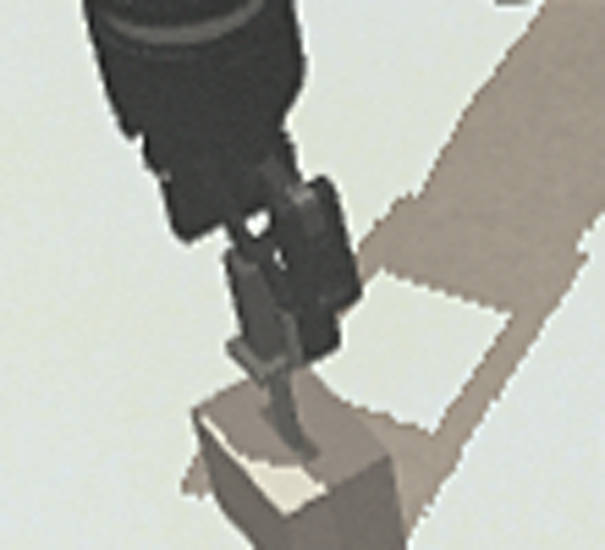

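Run:
```python
from h import *
c=load('scene2');y=np.radians(25)
cc=np.array([451,-250.6,0]);d=np.array([np.cos(y),np.sin(y),0]);p=np.array([-d[1],d[0],0])
def px(X): return ((proj(c,X)-[130,110])*5.5).round(0)
for nm,b in(('near',44),('nearback',57)):
  for lat in(-11,11): print(nm,lat,px(cc+d*b+p*lat+[0,0,162]))
for lat in(-9,9): print('handle top',px(cc+d*9+p*lat+[0,0,183]))
print('collar',[px(cc+d*a+p*b+[0,0,128]).tolist() for a in(-14,14) for b in(-14,14)])
# depths at near finger and handle
P=cloud(c)
for u,v in((188,172),(193,160),(190,165),(177,165),(178,168),(176,158)): print(u,v,P[v,u].round(1))
```

```text
near -11 [[290. 363.]]
near 11 [[335. 337.]]
nearback -11 [[307. 381.]]
nearback 11 [[353. 356.]]
handle top [[240. 277.]]
handle top [[278. 257.]]
collar [[[223.0, 341.0]], [[278.0, 311.0]], [[258.0, 379.0]], [[313.0, 348.0]]]
188 172 [ 500.6 -228.8  177. ]
193 160 [ 513.4 -213.5  224.1]
190 165 [ 517.1 -221.6  214.8]
177 165 [ 457.8 -250.2  161.3]
178 168 [ 457.9 -249.6  151.1]
176 158 [ 455.3 -249.   181.5]
```

Call:
{"method": "apply_moves", "body": {"motion": [{"wx":0,"wy":0,"dz":0,"dx":0,"dy":0,"wz":0,"gripper":0.5},{"wx":0,"wy":0,"dz":0,"dx":0,"dy":0,"wz":0,"gripper":0.3},{"wx":0,"wy":0,"dz":0,"dx":0,"dy":0,"wz":0,"gripper":0},{"wx":0,"wy":0,"dz":0,"dx":0,"dy":0,"wz":0,"gripper":0},{"wx":0,"wy":0,"dz":0,"dx":0,"dy":0,"wz":0,"gripper":0}]}}

```text
t: 2.8
tcp_pos: [450.3, -251.8, 166.5]
orientation: [1.694, 2.645, -0.0]
wrist_force: [-1.5, 0.4, 1.8]
opening: 17.3
```

```bash
python3 go.py 450.4 -250.3 240 25
```

```text
t 2.8 tcp [ 450.3 -251.8  166.5] yaw_y 24.73 tilt z [ 0.e+00 -2.e-04 -1.e+00] F [-1.46  0.4   1.75] M [0.017 0.146 0.019] open 17.3
d (mm, tool) [  1.3   0.7 -73.5] w deg [-0.01  0.01 -0.27]
```

Call:
{"method": "apply_moves", "body": {"motion": [{"wx":0,"wy":0,"dz":-0.006,"dx":0,"dy":0,"wz":0,"gripper":0},{"wx":0,"wy":0,"dz":-0.02,"dx":0,"dy":0,"wz":0,"gripper":0},{"wx":0,"wy":0,"dz":-0.04,"dx":0,"dy":0,"wz":0,"gripper":0},{"wx":0,"wy":0,"dz":-0.062,"dx":0,"dy":0,"wz":0,"gripper":0},{"wx":0,"wy":0,"dz":-0.08,"dx":0,"dy":0,"wz":0,"gripper":0}]}}

```text
t: 3.42
tcp_pos: [450.4, -251.6, 248.0]
orientation: [1.694, 2.645, 0.001]
wrist_force: [-0.1, -0.5, -1.1]
opening: 17.1
```

```bash
python3 go.py 480 -70 247 12.5
python3 - <<'E'
from h import *
from station import capture
for n in("scene","top"):
    c=capture(n);pickle.dump(c,open(n+'3.pkl','wb'))
    x,y=(130,90) if n=='scene' else (290,160)
    crop(c,x,y,110,110,5,f'pics/{n}3.png',1.5)
E
```

```text
t 3.42 tcp [ 450.4 -251.6  248. ] yaw_y 24.73 tilt z [ 8.e-04 -1.e-04 -1.e+00] F [-0.1  -0.49 -1.14] M [ 0.006 -0.002 -0.007] open 17.1
d (mm, tool) [152.5 102.8   1. ] w deg [ 0.04  0.02 12.23]
```

View pics/scene3.png

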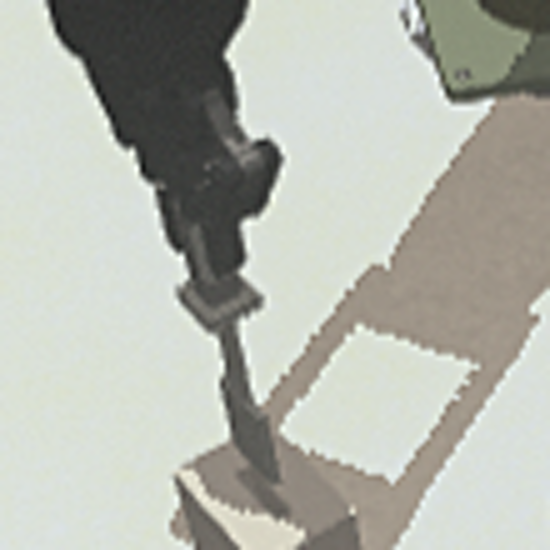

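Call:
{"method": "apply_moves", "body": {"motion": [{"wx":0,"wy":0,"dz":0,"dx":0.02,"dy":0.0135,"wz":2,"gripper":0},{"wx":0,"wy":0,"dz":0,"dx":0.058,"dy":0.039,"wz":5,"gripper":0},{"wx":0,"wy":0,"dz":0,"dx":0.1,"dy":0.067,"wz":8,"gripper":0},{"wx":0,"wy":0,"dz":0,"dx":0.135,"dy":0.091,"wz":11,"gripper":0},{"wx":0,"wy":0,"dz":0,"dx":0.1525,"dy":0.103,"wz":12.2,"gripper":0}]}}

```text
t: 4.15
tcp_pos: [479.4, -67.7, 245.4]
orientation: [-1.963, -2.45, 0.0]
wrist_force: [-0.9, 0.1, -0.6]
opening: 17.2
```

Call:
{"method": "apply_moves", "body": {"motion": [{"wx":0,"wy":0,"dz":0.01,"dx":0,"dy":0,"wz":0,"gripper":0},{"wx":0,"wy":0,"dz":0.022,"dx":0,"dy":0,"wz":0,"gripper":0},{"wx":0,"wy":0,"dz":0.032,"dx":0,"dy":0,"wz":0,"gripper":0},{"wx":0,"wy":0,"dz":0.036,"dx":0,"dy":0,"wz":0,"gripper":0},{"wx":0,"wy":0,"dz":0.036,"dx":0,"dy":0,"wz":0,"gripper":0}]}}

```text
t: 4.78
tcp_pos: [479.7, -70.5, 209.7]
orientation: [-1.966, -2.449, 0.001]
wrist_force: [0.5, -0.3, -0.1]
opening: 17.4
```

```bash
python3 go.py 480 -70 212 12.5
python3 - <<'E'
from h import *
from station import capture
for n in("scene","top"):
    c=capture(n);pickle.dump(c,open(n+'4.pkl','wb'))
    x,y=(200,100) if n=='scene' else (170,110)
    crop(c,x,y,130,120,5,f'pics/{n}4.png',1.5)
E
```

```text
t 4.78 tcp [479.7 -70.5 209.7] yaw_y 12.47 tilt z [-1.1e-03  3.0e-04 -1.0e+00] F [ 0.49 -0.33 -0.13] M [ 0.021 -0.035  0.02 ] open 17.4
d (mm, tool) [ 0.4  0.4 -2.3] w deg [-0.06 -0.03 -0.03]
```

View pics/scene4.png

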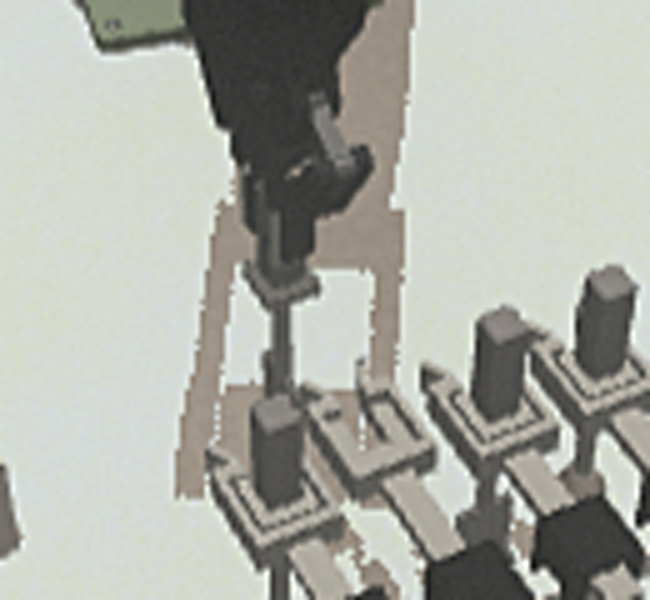

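View pics/top4.png

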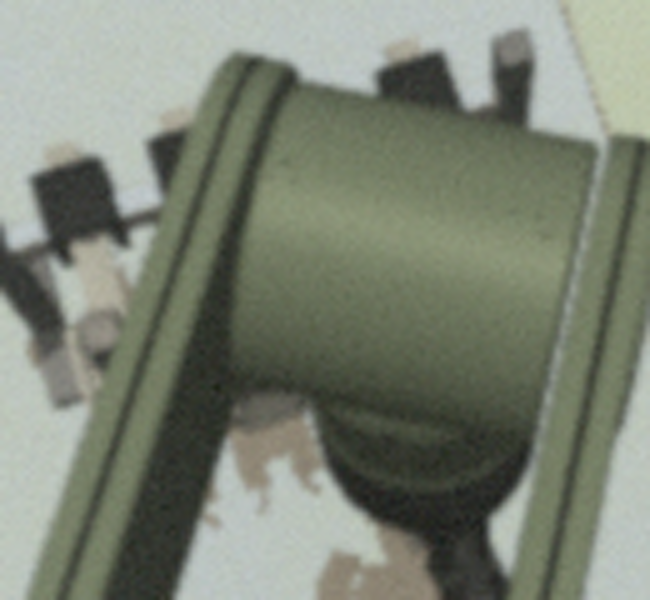

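```bash
cat > m4.py <<'E'
import sys
from h import *
a=np.deg2rad(12.5);xh=np.array([np.cos(a),np.sin(a)]);yh=np.array([-xh[1],xh[0]]);O=np.array([664.0,-30.8])
def run(c,tcp,box):
    P=cloud(c);q=P[...,:2]-O;hx=q@xh;hy=q@yh;z=P[...,2]
    h0=(tcp-O)@xh
    print('tcp hook frame (using s cam origin)',round(h0,1),round((tcp-O)@yh,1))
    u0,v0,u1,v1=box
    m=np.zeros(z.shape,bool);m[v0:v1,u0:u1]=True
    m&=(abs(hx-h0)<30)&(abs(hy)<35)&(z>20)
    o=-c['R'].T@c['t'];n=np.r_[xh,0]
    for v in range(v0,v1):
        us=np.nonzero(m[v])[0]
        if len(us)<2: continue
        _,r=ray(c,[[us.min()-.5,v],[us.max()+.5,v]])
        k=((np.r_[O,0]+n*(h0+0)-o)@n)/(r@n)
        X=o+r*k[:,None];y=(X[:,:2]-O)@yh
        print(v,us.min(),us.max(),'hy',y.round(1),'mid',y.mean().round(2),'z',X[:,2].mean().round(0),'cloud z',np.median(z[v,us]).round(0),'hx',np.median(hx[v,us]).round(1),'V',c['img'][v,us].max(1))
if __name__=='__main__':
    run(load('scene4'),np.array([479.7+2,-70.2]),(235,140,280,182))
E
python3 m4.py
```

```text
tcp hook frame (using s cam origin) -186.5 1.0
140 248 256 hy [-17.9   4.1] mid -6.9 z 222.0 cloud z 223.0 hx -185.1 V [80 38 39 48 53 41 40 41 43]
141 248 256 hy [-18.   4.] mid -6.96 z 219.0 cloud z 221.0 hx -184.7 V [76 39 39 48 45 42 41 37]
142 248 256 hy [-18.1   4. ] mid -7.02 z 216.0 cloud z 213.0 hx -188.7 V [78 42 38 46 51 52 52 56 40]
143 249 256 hy [-15.7   4. ] mid -5.87 z 212.0 cloud z 217.0 hx -182.3 V [41 40 50 51 52 66 67 38]
144 249 262 hy [-15.8  19.1] mid 1.64 z 206.0 cloud z 218.0 hx -177.9 V [43 37 47 50 51 65 68 38 42]
145 249 262 hy [-15.9  19.1] mid 1.6 z 203.0 cloud z 218.0 hx -171.9 V [69 36 46 48 53 63 68 38 41 43 41 41]
146 250 262 hy [-13.5  19.1] mid 2.78 z 199.0 cloud z 215.0 hx -171.6 V [61 49 49 50 64 67 38 42 42 42 42 41 39]
147 251 262 hy [-11.1  19.1] mid 3.98 z 195.0 cloud z 212.0 hx -168.9 V [73 46 46 64 67 38 41 42 42 41 40 38]
148 251 262 hy [-11.2  19.1] mid 3.94 z 192.0 cloud z 210.0 hx -170.9 V [73 44 44 63 67 39 43 42 42 40 38]
149 251 262 hy [-11.3  19.1] mid 3.9 z 189.0 cloud z 206.0 hx -170.3 V [70 45 50 63 68 40 42 43 42 42 38 39]
150 2
[... 2292 characters left out ...]
57]
173 253 257 hy [-7.9  5.5] mid -1.2 z 110.0 cloud z 111.0 hx -184.7 V [47 56 60 61 58]
174 253 257 hy [-8.   5.5] mid -1.25 z 106.0 cloud z 105.0 hx -187.4 V [47 53 63 60 60]
175 253 257 hy [-8.   5.4] mid -1.31 z 103.0 cloud z 102.0 hx -186.0 V [47 53 61 61 72]
176 253 258 hy [-8.1  8.1] mid 0.01 z 99.0 cloud z 101.0 hx -184.9 V [48 56 61 58 76 75]
177 253 259 hy [-8.2 10.9] mid 1.33 z 94.0 cloud z 97.0 hx -184.1 V [ 51  55  56  51  66  76 104]
178 253 259 hy [-8.3 10.8] mid 1.28 z 91.0 cloud z 97.0 hx -181.1 V [48 54 66 64 63 70 76]
179 253 259 hy [-8.3 10.8] mid 1.24 z 87.0 cloud z 102.0 hx -172.3 V [65 56 75]
180 258 259 hy [ 5.3 10.8] mid 8.02 z 80.0 cloud z 99.0 hx -171.3 V [62 56]
```

```bash
cat > m5.py <<'E'
import sys
from m4 import *
def shank(c,h0,rows,u0,u1):
    g=c['img'].astype(float).sum(2);o=-c['R'].T@c['t'];n=np.r_[xh,0];out=[]
    for v in rows:
        r=g[v,u0:u1];bg=(np.median(r[:3])+np.median(r[-3:]))/2
        w=np.clip(np.where(np.arange(u0,u1)<(u0+u1)/2,np.median(r[:3]),np.median(r[-3:]))-r,0,None);w[w<40]=0
        uc=(w*np.arange(u0,u1)).sum()/w.sum();_,d=ray(c,[[uc,v]]);k=((np.r_[O,0]+n*h0-o)@n)/(d@n);X=o+d[0]*k
        out.append((X[:2]-O)@yh);print(v,(r/3).round(0).astype(int),round(uc,2),'width px',round(w.sum()/(w.max()),2),'hy',out[-1].round(2),'z',X[2].round(0))
    print('mean',np.mean(out),np.std(out))
if __name__=='__main__':
    shank(load('scene4'),-186,range(162,170),249,264)
E
python3 m5.py
```

```text
162 [142 142 145 149 112  80  48  59  57 126 148 142 142 142 143] 255.48 width px 3.94 hy 0.34 z 148.0
163 [142 142 143 147 152  94  55  57  56 127 148 143 142 142 141] 255.79 width px 3.67 hy 1.09 z 145.0
164 [142 142 143 144 148  91  53  56  57 127 148 142 142 143 142] 255.76 width px 3.64 hy 0.99 z 141.0
165 [143 142 144 143 148  90  53  56  56 126 148 143 140 141 142] 255.75 width px 3.66 hy 0.91 z 138.0
166 [144 142 141 144 148  90  53  57  58 127 147 143 142 141 141] 255.74 width px 3.62 hy 0.84 z 134.0
167 [142 143 142 145 150  89  51  57  57 127 148 144 141 140 142] 255.74 width px 3.61 hy 0.8 z 131.0
168 [142 142 143 146 151  90  54  59  57 121 149 144 142 140 142] 255.81 width px 3.74 hy 0.92 z 127.0
169 [142 143 145 143 140  86  54  60  55  91 150 143 141 142 141] 255.95 width px 4.11 hy 1.26 z 124.0
mean 0.8934227580542848 0.24960346067333372
```

Call:
{"method": "apply_moves", "body": {"motion": [{"wx":0,"wy":0,"dz":-0.003,"dx":-0.0006,"dy":0.005,"wz":0,"gripper":0},{"wx":0,"wy":0,"dz":-0.003,"dx":-0.0006,"dy":0.015,"wz":0,"gripper":0},{"wx":0,"wy":0,"dz":-0.003,"dx":-0.0006,"dy":0.027,"wz":0,"gripper":0},{"wx":0,"wy":0,"dz":-0.003,"dx":-0.0006,"dy":0.035,"wz":0,"gripper":0},{"wx":0,"wy":0,"dz":-0.003,"dx":-0.0006,"dy":0.038,"wz":0,"gripper":0}]}}

```text
t: 5.5
tcp_pos: [517.9, -62.1, 213.1]
orientation: [-1.965, -2.451, 0.0]
wrist_force: [0.2, 0.1, -0.5]
opening: 17.4
```

```bash
python3 go.py 480 -70 212 12.5
python3 - <<'E'
from h import *
from station import capture
c=capture('scene');pickle.dump(c,open('scene5.pkl','wb'))
crop(c,210,110,110,100,6,'pics/scene5.png',1.5)
from m5 import shank
shank(c,-148,range(176,184),253,268)
E
```

```text
t 5.5 tcp [517.9 -62.1 213.1] yaw_y 12.56 tilt z [-3.e-04  1.e-04 -1.e+00] F [ 0.23  0.07 -0.45] M [-0.033 -0.013  0.034] open 17.4
d (mm, tool) [  0.6 -38.7   1.1] w deg [-0.02 -0.01  0.06]
176 [145 144 143 144 144 147 148  94  88  74  59  52  75 154 145] 262.76 width px 4.61 hy 0.06 z 137.0
177 [147 146 147 140 147 147 151  55  96 116  78  76  80 151 145] 262.46 width px 4.08 hy -0.73 z 134.0
178 [138 142 138 111 143 152 155  45  51  66  98 115  91 119 150] 260.94 width px 3.13 hy -4.69 z 133.0
179 [ 92 101  80  80 105 148 154  47  55  62  58  92  78  63 143] 261.71 width px 2.61 hy -2.7 z 128.0
180 [ 87  86  85  85  84 100 122  51  66  97  94 120 118  77 109] 262.24 width px 2.91 hy -1.29 z 124.0
181 [ 88  88  88  88  87  65  97  53  84 123 118 117 110 112 105] 259.75 width px 2.42 hy -7.82 z 124.0
182 [ 92  90  90  90  90  93 116  46  53 119 118 111  74  75  48] 262.23 width px 2.08 hy -1.33 z 117.0
183 [ 93  93  92  91  93  89  84  51  50  80 116  92  56  59  66] 260.0 width px 1.0 hy -7.21 z 116.0
mean -3.2142717080999432 2.82146177175937
```

View pics/scene5.png

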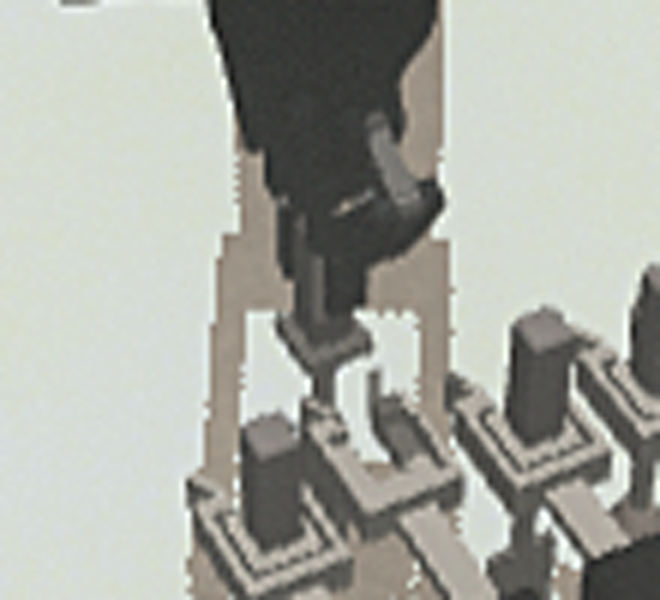

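Run:
```python
from m5 import *
shank(load('scene5'),-148,range(170,177),255,270)
```

```text
170 [143 143 146 151 112  46  68  72  62  56  56  59  93 115 156] 262.61 width px 5.38 hy -0.36 z 158.0
171 [144 143 144 148 153  80  45  57  57  56  56 106 159 151 146] 262.9 width px 5.83 hy 0.38 z 154.0
172 [143 143 144 145 150 129  88  57  57  55  66 162 150 144 144] 263.01 width px 4.62 hy 0.68 z 151.0
173 [144 143 144 143 144 152 159  45  58  55  78 156 145 143 144] 263.36 width px 3.44 hy 1.59 z 147.0
174 [145 144 143 143 144 149 157  44  58  55  77 154 145 143 145] 263.37 width px 3.46 hy 1.62 z 143.0
175 [145 144 143 142 146 142 144  45  55  54  76 154 147 142 145] 263.37 width px 3.53 hy 1.64 z 140.0
176 [143 144 144 147 148  94  88  74  59  52  75 154 145 143 144] 262.76 width px 4.59 hy 0.06 z 137.0
mean 0.8038454482596332 0.7648898798587824
```

Call:
{"method": "apply_moves", "body": {"motion": [{"wx":0,"wy":0,"dz":0,"dx":-0.0012,"dy":0.002,"wz":0,"gripper":0},{"wx":0,"wy":0,"dz":0,"dx":-0.0012,"dy":0.004,"wz":0,"gripper":0},{"wx":0,"wy":0,"dz":0,"dx":-0.0012,"dy":0.006,"wz":0,"gripper":0},{"wx":0,"wy":0,"dz":0,"dx":-0.0012,"dy":0.008,"wz":0,"gripper":0},{"wx":0,"wy":0,"dz":0,"dx":-0.0012,"dy":0.01,"wz":0,"gripper":0}]}}

```text
t: 6.18
tcp_pos: [527.4, -61.4, 213.3]
orientation: [1.966, 2.45, 0.0]
wrist_force: [0.2, -0.1, -1.5]
opening: 17.3
```

Call:
{"method": "apply_moves", "body": {"motion": [{"wx":0,"wy":0,"dz":0,"dx":0,"dy":0.002,"wz":0,"gripper":0},{"wx":0,"wy":0,"dz":0,"dx":0,"dy":0.003,"wz":0,"gripper":0},{"wx":0,"wy":0,"dz":0,"dx":0,"dy":0.004,"wz":0,"gripper":0},{"wx":0,"wy":0,"dz":0,"dx":0,"dy":0.005,"wz":0,"gripper":0},{"wx":0,"wy":0,"dz":0,"dx":0,"dy":0.006,"wz":0,"gripper":0}]}}

```text
t: 6.8
tcp_pos: [533.2, -60.1, 213.3]
orientation: [1.966, 2.451, -0.0]
wrist_force: [0.8, -0.7, -2.0]
opening: 17.2
```

```bash
python3 go.py 480 -70 212 12.5
python3 - <<'E'
from h import *
from station import capture
c=capture('scene');pickle.dump(c,open('scene6.pkl','wb'))
crop(c,230,130,75,75,8,'pics/scene6.png',1.5)
E
```

```text
t 6.8 tcp [533.2 -60.1 213.3] yaw_y 12.53 tilt z [-0. -0. -1.] F [ 0.76 -0.69 -1.97] M [ 0.04  -0.009  0.016] open 17.2
d (mm, tool) [  1.9 -54.1   1.3] w deg [-0.    0.    0.03]
```

View pics/scene6.png

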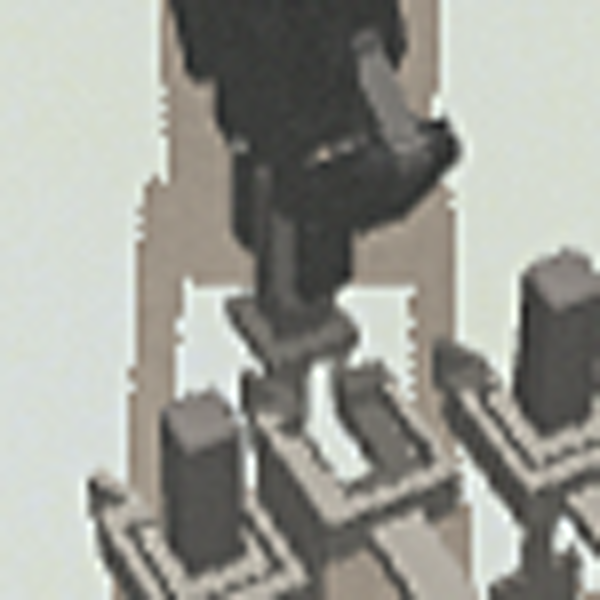

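Run:
```python
from m4 import *
c=load('scene6')
def W(hx,hy,z): return np.r_[O+xh*hx+yh*hy,z]
def px(*a): return ((proj(c,W(*a))[0]-[230,130])*8).round(0).astype(int).tolist()
for hx in(-132,-118,-100,-90): print(hx,'slot z150',px(hx,-7,150),px(hx,7,150),'rail z158',px(hx,-7,158),px(hx,7,158))
h0=-131.5
print('shank edges at z150..166 (hy0)',[ (px(h0,-4.5,z),px(h0,4.5,z)) for z in(150,158,166)])
print('collar top corners hy0 z174',[px(h0+a,b,174) for a in(-14,14) for b in(-14,14)])
v=c['img'].astype(int).sum(2)//3
for r in range(168,182): print(r,v[r,258:280])
```

```text
-132 slot z150 [266, 384] [310, 367] rail z158 [266, 365] [310, 348]
-118 slot z150 [289, 417] [333, 400] rail z158 [289, 398] [333, 381]
-100 slot z150 [319, 461] [363, 443] rail z158 [319, 442] [364, 424]
-90 slot z150 [335, 485] [380, 468] rail z158 [336, 467] [381, 449]
shank edges at z150..166 (hy0) [([274, 382], [303, 371]), ([275, 363], [303, 352]), ([275, 344], [303, 333])]
collar top corners hy0 z174 [[222, 303], [310, 270], [267, 370], [357, 335]]
168 [ 70  65  73  76  47  45  47  57  57  57  52  51  49  57 106 144 148 146
 143 142 143 144]
169 [ 99  46  74  75  64  50  47  50  49  52  50  51  49  58  68 100 147 148
 144 144 143 143]
170 [129  55  66  76  79  65  48  52  50  50  50  50  58  69  71  68 117 149
 144 143 142 142]
171 [151 109  43  71  78  76  48  50  53  53  62  62  77  76  74  64  72 152
 143 142 141 143]
172 [148 154  93  48  73  76  60  61  66  68  77  77  74  70  66  49  61 155
 145 144 142 144]
173 [145 148 157  55  56  74  76  77  78  75  70  72  61  53  54  57 108 153
 148 146 143 144]
174 [143 146 152 111  57  68  77  71  76  64  52  62  69  69  63  85 161 144
 142 136 146 145]
175 [145 147 144 147 112  47  74  57  58  54  56 110 119 101  70 108 145  98
  97  79 144 149]
176 [146 150  93  84 130  47  58  58  57  56  75 162 157  90  67  69  67  66
  67  66 101 143]
177 [148 152  43  61  69  62  63  60  59  56 100 156 153  89  55  71  72  72
  70  66  83 109]
178 [152 155  43  52  59  69  74  72  64  54 100 155 150  92  45  69  72  65
  62  53 117 119]
179 [148 159  45  55  58  56  68  76  74  55  98 155 151 102  42  56  58  57
  60  52  56 115]
180 [100 153  46  56  65  66  73  74  73  65  98 154 151 127  43  53  61  63
  69  59  48  78]
181 [ 64 119  75  58  89  85  86  76  69  67  97 152 149 132  47  48  69  76
  76  76  63  49]
```

Run:
```python
from m4 import *
c=load('scene');c0=load('scene6')
def W(hx,hy,z): return np.r_[O+xh*hx+yh*hy,z]
v=c['img'].astype(int).sum(2)//3
v0=c0['img'].astype(int).sum(2)//3
print('before arm');
for r in range(178,193): print(r,v[r,262:284])
print('now')
for r in range(182,193): print(r,v0[r,262:284])
# predicted edges at given rows: left z150 hy-7, right z140 hy+7
for nm,hy,z in(('L150',-7,150),('L140',-7,140),('R158',7,158),('R150',7,150),('R140',7,140)):
    hx=np.linspace(-140,-80,400);p=np.array([proj(c,W(h,hy,z))[0] for h in hx])
    print(nm,[(r,round(float(np.interp(r,p[:,1],p[:,0])),1)) for r in(180,184,186,188)])
```

```text
before arm
178 [ 65  90 105 119 129 144 142 144 146  91  44  97 107  79  77  48 111 113
 144 143 143 146]
179 [ 62  57  89 121 110 142 143 143 146 101  45  67  58  56  53  53  76 110
 128 142 143 145]
180 [ 96  92 115 113 111 125 146 143 146 124  44  54  69  77  78  80  56  74
 115 124 140 145]
181 [121 116 116 108 108 101 141 143 146 130  49  54  91 122 118 119  90  46
 110 114 133 145]
182 [115 115 109  75  75  52 122 144 145 149  81  46  78 119 114 115 117  52
  60 110 120 143]
183 [ 77 114  92  55  60  67 127 146 142 145 130  57  48 114 113 113 115  87
  53  74 108 127]
184 [ 49  80 123  92  93 104 128 142 142 143 149 108  57  73 112 114 115 114
  88  44  73 115]
185 [ 49  52 116 120 116 114 111 123 143 141 143 148 111  40  76 116 113 114
 117  61  46 111]
186 [ 46  50  80 113 116 112 111 109 140 142 141 146 152  53  45 112 112 111
 115 101  53  72]
187 [ 61  46  51  76 116 114 111 110 125 140 142 142 147 106  56  80 111 110
 114 116  86  59]
188 [112  61  50  49  96 118 111 109 109 123 145 142 145 146  96  85 100 111
 113 112 113 100]
189 [152 112  47  50  66 113 116 111 109 110
[... 994 characters left out ...]
6  84  79]
189 [ 54  51  56  52  64 116 118 114 114 114 140 144 137 101  67  71  72  68
  85 102 122 121]
190 [ 55  51  55  52  51  76 117 115 114 112  91  97  59  64  67  84  84  84
 124 114 114 111]
191 [ 56  51  55  54  54  49  95 120 114 116 117  68  80  82  85 124 124 117
 110  79  77  53]
192 [ 64  49  53  53  56  50  64 115 117 117 116  99 121 124 115 115 109  80
  52  54  53  57]
L150 [(180, 264.6), (184, 267.4), (186, 268.7), (188, 270.1)]
L140 [(180, 262.6), (184, 265.4), (186, 266.7), (188, 268.1)]
R158 [(180, 273.3), (184, 276.1), (186, 277.5), (188, 278.9)]
R150 [(180, 271.6), (184, 274.4), (186, 275.8), (188, 277.2)]
R140 [(180, 269.5), (184, 272.3), (186, 273.7), (188, 275.1)]
```

Call:
{"method": "apply_moves", "body": {"motion": [{"wx":0,"wy":0,"dz":0,"dx":0.0003,"dy":0.001,"wz":0,"gripper":0},{"wx":0,"wy":0,"dz":0,"dx":0.0003,"dy":0.002,"wz":0,"gripper":0},{"wx":0,"wy":0,"dz":0,"dx":0.0003,"dy":0.0035,"wz":0,"gripper":0},{"wx":0,"wy":0,"dz":0,"dx":0.0003,"dy":0.005,"wz":0,"gripper":0},{"wx":0,"wy":0,"dz":0,"dx":0.0003,"dy":0.0065,"wz":0,"gripper":0}]}}

```text
t: 7.48
tcp_pos: [539.5, -58.4, 213.3]
orientation: [1.966, 2.451, 0.0]
wrist_force: [0.3, 0.6, -2.0]
opening: 17.5
```

```bash
python3 go.py
```

```text
t 7.47 tcp [539.5 -58.4 213.3] yaw_y 12.52 tilt z [ 0.  0. -1.] F [ 0.32  0.56 -2.02] M [-0.037  0.014  0.022] open 17.5
```

Call:
{"method": "apply_moves", "body": {"motion": [{"wx":0,"wy":0,"dz":0,"dx":0,"dy":0.0015,"wz":0,"gripper":0},{"wx":0,"wy":0,"dz":0,"dx":0,"dy":0.003,"wz":0,"gripper":0},{"wx":0,"wy":0,"dz":0,"dx":0,"dy":0.005,"wz":0,"gripper":0},{"wx":0,"wy":0,"dz":0,"dx":0,"dy":0.007,"wz":0,"gripper":0},{"wx":0,"wy":0,"dz":0,"dx":0,"dy":0.009,"wz":0,"gripper":0}]}}

```text
t: 8.1
tcp_pos: [548.3, -56.4, 213.3]
orientation: [-1.966, -2.451, 0.0]
wrist_force: [-0.7, 0.1, -1.2]
opening: 17.4
```

```bash
python3 go.py
python3 - <<'E'
from h import *
from station import capture
c=capture('scene');pickle.dump(c,open('scene7.pkl','wb'))
crop(c,230,130,75,75,8,'pics/scene7.png',1.5)
E
```

```text
t 8.1 tcp [548.3 -56.4 213.3] yaw_y 12.53 tilt z [-1.e-04  0.e+00 -1.e+00] F [-0.66  0.09 -1.18] M [ 0.007  0.047 -0.014] open 17.4
```

View pics/scene7.png

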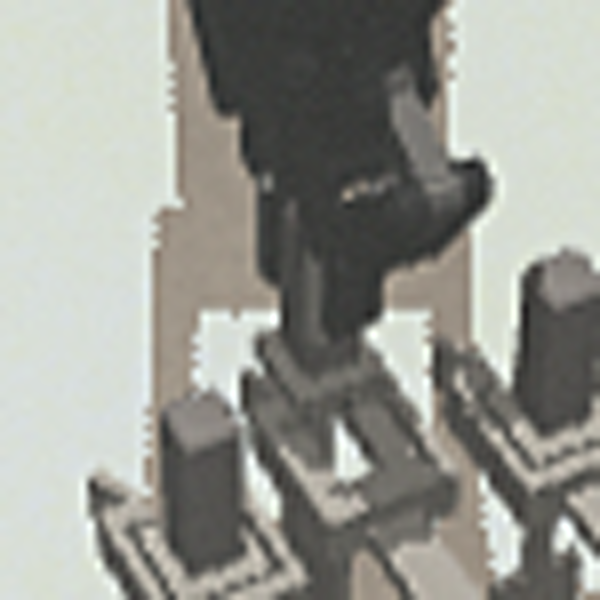

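Call:
{"method": "apply_moves", "body": {"motion": [{"wx":0,"wy":0,"dz":0,"dx":0,"dy":0.002,"wz":0,"gripper":0},{"wx":0,"wy":0,"dz":0,"dx":0,"dy":0.005,"wz":0,"gripper":0},{"wx":0,"wy":0,"dz":0,"dx":0,"dy":0.008,"wz":0,"gripper":0},{"wx":0,"wy":0,"dz":0,"dx":0,"dy":0.011,"wz":0,"gripper":0},{"wx":0,"wy":0,"dz":0,"dx":0,"dy":0.013,"wz":0,"gripper":0}]}}

```text
t: 8.78
tcp_pos: [561.1, -53.6, 213.3]
orientation: [1.966, 2.451, 0.0]
wrist_force: [0.5, -0.0, -1.8]
opening: 17.3
```

Call:
{"method": "apply_moves", "body": {"motion": [{"wx":0,"wy":0,"dz":0,"dx":0,"dy":0.001,"wz":0,"gripper":0},{"wx":0,"wy":0,"dz":0,"dx":0,"dy":0.002,"wz":0,"gripper":0},{"wx":0,"wy":0,"dz":0,"dx":0,"dy":0.003,"wz":0,"gripper":0},{"wx":0,"wy":0,"dz":0,"dx":0,"dy":0.0035,"wz":0,"gripper":0},{"wx":0,"wy":0,"dz":0,"dx":0,"dy":0.004,"wz":0,"gripper":0}]}}

```text
t: 9.4
tcp_pos: [564.8, -52.8, 213.3]
orientation: [-1.966, -2.45, -0.0]
wrist_force: [-0.0, -0.4, -1.7]
opening: 17.1
```

```bash
python3 go.py
```

```text
t 9.4 tcp [564.8 -52.8 213.3] yaw_y 12.53 tilt z [-0.e+00  1.e-04 -1.e+00] F [-0.02 -0.35 -1.71] M [-0.001 -0.02   0.016] open 17.1
```

Call:
{"method": "apply_moves", "body": {"motion": [{"wx":0,"wy":0,"dz":0,"dx":0,"dy":0.0006,"wz":0,"gripper":0},{"wx":0,"wy":0,"dz":0,"dx":0,"dy":0.0012,"wz":0,"gripper":0},{"wx":0,"wy":0,"dz":0,"dx":0,"dy":0.0018,"wz":0,"gripper":0},{"wx":0,"wy":0,"dz":0,"dx":0,"dy":0.0024,"wz":0,"gripper":0},{"wx":0,"wy":0,"dz":0,"dx":0,"dy":0.003,"wz":0,"gripper":0}]}}

```text
t: 10.02
tcp_pos: [567.8, -52.1, 213.3]
orientation: [-1.966, -2.451, 0.0]
wrist_force: [-0.1, 0.7, -1.1]
opening: 17.4
```

```bash
python3 go.py
```

```text
t 10.03 tcp [567.8 -52.1 213.3] yaw_y 12.53 tilt z [-0. -0. -1.] F [-0.1   0.71 -1.07] M [ 0.036 -0.053 -0.011] open 17.4
```

Call:
{"method": "apply_moves", "body": {"motion": [{"wx":0,"wy":0,"dz":0,"dx":0,"dy":0.0005,"wz":0,"gripper":0},{"wx":0,"wy":0,"dz":0,"dx":0,"dy":0.001,"wz":0,"gripper":0},{"wx":0,"wy":0,"dz":0,"dx":0,"dy":0.0015,"wz":0,"gripper":0},{"wx":0,"wy":0,"dz":0,"dx":0,"dy":0.002,"wz":0,"gripper":0},{"wx":0,"wy":0,"dz":0,"dx":0,"dy":0.002,"wz":0,"gripper":0}]}}

```text
t: 10.65
tcp_pos: [569.7, -51.7, 213.3]
orientation: [-1.966, -2.451, -0.0]
wrist_force: [0.4, -1.2, -1.3]
opening: 17.4
```

```bash
python3 go.py
```

```text
t 10.65 tcp [569.7 -51.7 213.3] yaw_y 12.53 tilt z [-0.  0. -1.] F [ 0.38 -1.21 -1.29] M [ 0.039 -0.003 -0.074] open 17.4
```

Call:
{"method": "apply_moves", "body": {"motion": [{"wx":0,"wy":0,"dz":0,"dx":0,"dy":0.0003,"wz":0,"gripper":0},{"wx":0,"wy":0,"dz":0,"dx":0,"dy":0.0006,"wz":0,"gripper":0},{"wx":0,"wy":0,"dz":0,"dx":0,"dy":0.0009,"wz":0,"gripper":0},{"wx":0,"wy":0,"dz":0,"dx":0,"dy":0.0012,"wz":0,"gripper":0},{"wx":0,"wy":0,"dz":0,"dx":0,"dy":0.0015,"wz":0,"gripper":0}]}}

```text
t: 11.28
tcp_pos: [570.6, -51.5, 213.2]
orientation: [-1.965, -2.45, 0.002]
wrist_force: [-2.0, -0.4, 0.2]
opening: 17.2
```

```bash
python3 go.py
python3 - <<'E'
from h import *
from station import capture
c=capture('scene');pickle.dump(c,open('scene8.pkl','wb'))
crop(c,230,130,75,75,8,'pics/scene8.png',1.5)
E
```

```text
t 11.28 tcp [570.6 -51.5 213.2] yaw_y 12.53 tilt z [-1.5e-03 -2.0e-04 -1.0e+00] F [-1.97 -0.36  0.21] M [-0.146  0.634 -0.004] open 17.2
```

View pics/scene8.png

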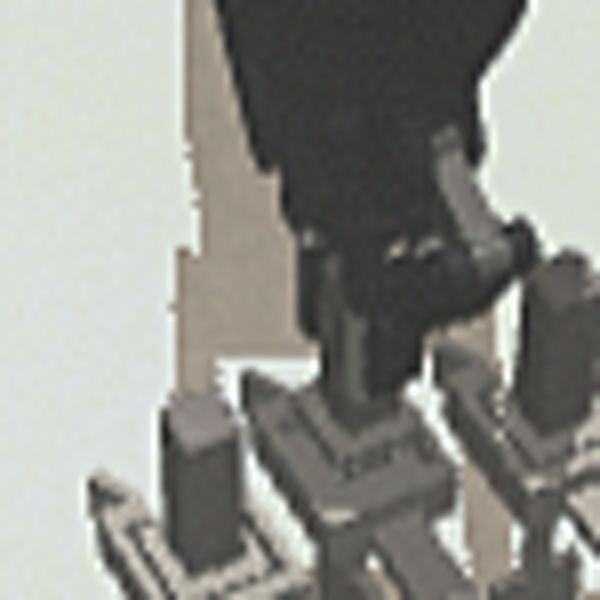

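Call:
{"method": "apply_moves", "body": {"motion": [{"wx":0,"wy":0,"dz":0,"dx":0,"dy":0.0002,"wz":0,"gripper":0},{"wx":0,"wy":0,"dz":0,"dx":0,"dy":0.0004,"wz":0,"gripper":0},{"wx":0,"wy":0,"dz":0,"dx":0,"dy":0.0005,"wz":0,"gripper":0},{"wx":0,"wy":0,"dz":0,"dx":0,"dy":0.0005,"wz":0,"gripper":0},{"wx":0,"wy":0,"dz":0,"dx":0,"dy":0.0005,"wz":0,"gripper":0}]}}

```text
t: 11.95
tcp_pos: [570.8, -51.4, 213.2]
orientation: [-1.965, -2.449, 0.002]
wrist_force: [-5.8, -1.7, 2.2]
opening: 17.4
```

```bash
python3 go.py
```

```text
t 11.95 tcp [570.8 -51.4 213.2] yaw_y 12.53 tilt z [-2.1e-03 -3.0e-04 -1.0e+00] F [-5.77 -1.74  2.21] M [-0.34   1.176 -0.023] open 17.4
```

Call:
{"method": "apply_moves", "body": {"motion": [{"wx":0,"wy":0,"dz":0,"dx":0,"dy":-0.001,"wz":0,"gripper":0},{"wx":0,"wy":0,"dz":0,"dx":0,"dy":-0.0016,"wz":0,"gripper":0},{"wx":0,"wy":0,"dz":0.002,"dx":0,"dy":-0.0016,"wz":0,"gripper":0},{"wx":0,"wy":0,"dz":0.004,"dx":0,"dy":-0.0016,"wz":0,"gripper":0},{"wx":0,"wy":0,"dz":0.006,"dx":0,"dy":-0.0016,"wz":0,"gripper":0}]}}

```text
t: 12.58
tcp_pos: [570.3, -51.5, 207.1]
orientation: [1.966, 2.45, 0.001]
wrist_force: [-1.1, -0.9, -0.5]
opening: 17.3
```

```bash
python3 go.py
python3 - <<'E'
from h import *
from station import capture
c=capture('scene');pickle.dump(c,open('scene9.pkl','wb'))
crop(c,240,150,60,60,10,'pics/scene9.png',1.7)
E
```

```text
t 12.57 tcp [570.3 -51.5 207.1] yaw_y 12.52 tilt z [ 7.e-04  2.e-04 -1.e+00] F [-1.11 -0.94 -0.5 ] M [-0.111  0.327  0.033] open 17.3
```

View pics/scene9.png

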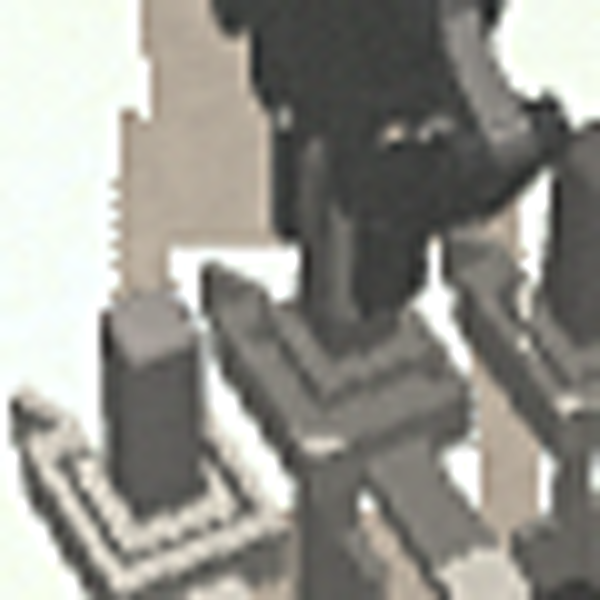

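Call:
{"method": "apply_moves", "body": {"motion": [{"wx":0,"wy":0,"dz":0,"dx":0,"dy":-0.0005,"wz":0,"gripper":0},{"wx":0,"wy":0,"dz":0.001,"dx":0,"dy":-0.0006,"wz":0,"gripper":0},{"wx":0,"wy":0,"dz":0.002,"dx":0,"dy":-0.0006,"wz":0,"gripper":0},{"wx":0,"wy":0,"dz":0.003,"dx":0,"dy":-0.0006,"wz":0,"gripper":0},{"wx":0,"wy":0,"dz":0.0035,"dx":0,"dy":-0.0006,"wz":0,"gripper":0}]}}

```text
t: 13.25
tcp_pos: [569.5, -51.7, 203.7]
orientation: [-1.966, -2.45, -0.0]
wrist_force: [-0.6, 0.2, -1.9]
opening: 17.0
```

```bash
python3 go.py
```

```text
t 13.25 tcp [569.5 -51.7 203.7] yaw_y 12.52 tilt z [ 0.e+00  1.e-04 -1.e+00] F [-0.64  0.17 -1.91] M [0.012 0.024 0.015] open 17.0
```

Call:
{"method": "apply_moves", "body": {"motion": [{"wx":0,"wy":0,"dz":0.0006,"dx":0,"dy":0,"wz":0,"gripper":0},{"wx":0,"wy":0,"dz":0.0012,"dx":0,"dy":0,"wz":0,"gripper":0},{"wx":0,"wy":0,"dz":0.0018,"dx":0,"dy":0,"wz":0,"gripper":0},{"wx":0,"wy":0,"dz":0.0024,"dx":0,"dy":0,"wz":0,"gripper":0},{"wx":0,"wy":0,"dz":0.003,"dx":0,"dy":0,"wz":0,"gripper":0}]}}

```text
t: 13.88
tcp_pos: [569.5, -51.7, 200.7]
orientation: [-1.966, -2.45, -0.0]
wrist_force: [-0.6, 0.0, -1.2]
opening: 16.7
```

```bash
python3 go.py
python3 - <<'E'
from h import *
from station import capture
c=capture('scene');pickle.dump(c,open('scene10.pkl','wb'))
crop(c,240,150,60,60,10,'pics/scene10.png',1.7)
E
```

```text
t 13.88 tcp [569.5 -51.7 200.7] yaw_y 12.52 tilt z [-0.  0. -1.] F [-0.59  0.03 -1.16] M [ 0.032 -0.012  0.058] open 16.7
```

View pics/scene10.png

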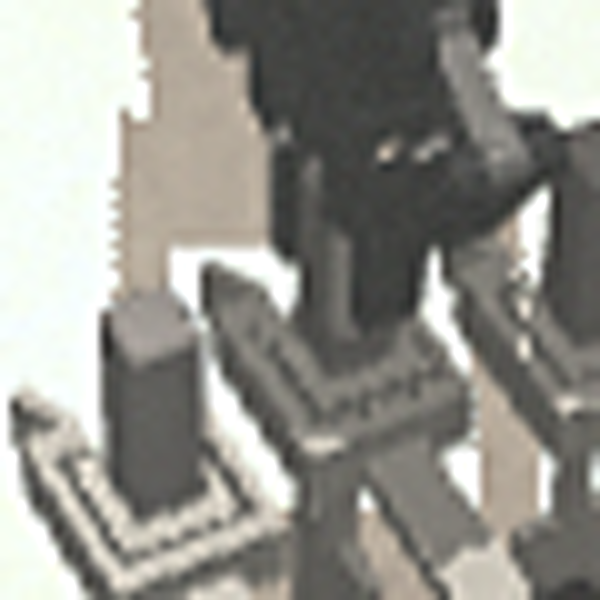

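Call:
{"method": "apply_moves", "body": {"motion": [{"wx":0,"wy":0,"dz":0.0006,"dx":0,"dy":0,"wz":0,"gripper":0},{"wx":0,"wy":0,"dz":0.0012,"dx":0,"dy":0,"wz":0,"gripper":0},{"wx":0,"wy":0,"dz":0.0018,"dx":0,"dy":0,"wz":0,"gripper":0},{"wx":0,"wy":0,"dz":0.0024,"dx":0,"dy":0,"wz":0,"gripper":0},{"wx":0,"wy":0,"dz":0.003,"dx":0,"dy":0,"wz":0,"gripper":0}]}}

```text
t: 14.55
tcp_pos: [569.5, -51.7, 197.8]
orientation: [1.966, 2.45, 0.0]
wrist_force: [0.1, -0.0, -1.9]
opening: 16.9
```

```bash
python3 go.py
```

```text
t 14.55 tcp [569.5 -51.7 197.8] yaw_y 12.53 tilt z [ 0. -0. -1.] F [ 0.13 -0.04 -1.9 ] M [ 0.01  -0.005  0.006] open 16.9
```

Free so far. I'll lower in 0.3 mm rows until I feel the seat.

Call:
{"method": "apply_moves", "body": {"motion": [{"wx":0,"wy":0,"dz":0.0003,"dx":0,"dy":0,"wz":0,"gripper":0},{"wx":0,"wy":0,"dz":0.0006,"dx":0,"dy":0,"wz":0,"gripper":0},{"wx":0,"wy":0,"dz":0.0009,"dx":0,"dy":0,"wz":0,"gripper":0},{"wx":0,"wy":0,"dz":0.0012,"dx":0,"dy":0,"wz":0,"gripper":0},{"wx":0,"wy":0,"dz":0.0012,"dx":0,"dy":0,"wz":0,"gripper":0}]}}

```text
t: 15.18
tcp_pos: [569.5, -51.7, 196.6]
orientation: [1.966, 2.45, 0.0]
wrist_force: [1.1, -0.3, -1.1]
opening: 17.1
```

```bash
python3 go.py
```

```text
t 15.18 tcp [569.5 -51.7 196.6] yaw_y 12.53 tilt z [ 1.e-04 -0.e+00 -1.e+00] F [ 1.13 -0.29 -1.06] M [ 0.048 -0.036 -0.029] open 17.1
```

Call:
{"method": "apply_moves", "body": {"motion": [{"wx":0,"wy":0,"dz":0.0003,"dx":0,"dy":0,"wz":0,"gripper":0},{"wx":0,"wy":0,"dz":0.0006,"dx":0,"dy":0,"wz":0,"gripper":0},{"wx":0,"wy":0,"dz":0.0008,"dx":0,"dy":0,"wz":0,"gripper":0},{"wx":0,"wy":0,"dz":0.001,"dx":0,"dy":0,"wz":0,"gripper":0},{"wx":0,"wy":0,"dz":0.001,"dx":0,"dy":0,"wz":0,"gripper":0}]}}

```text
t: 15.8
tcp_pos: [569.5, -51.7, 196.5]
orientation: [1.966, 2.45, 0.0]
wrist_force: [-2.8, 1.1, 5.3]
opening: 17.5
```

```bash
python3 go.py
```

```text
t 15.8 tcp [569.5 -51.7 196.5] yaw_y 12.53 tilt z [ 3.e-04 -2.e-04 -1.e+00] F [-2.85  1.14  5.26] M [0.109 0.529 0.006] open 17.5
```

Run:
```python
from h import *
from station import capture
c=capture('scene');pickle.dump(c,open('scene11.pkl','wb'))
crop(c,240,150,60,60,10,'pics/scene11.png',1.7)
```

```text
(no output)
```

View pics/scene11.png

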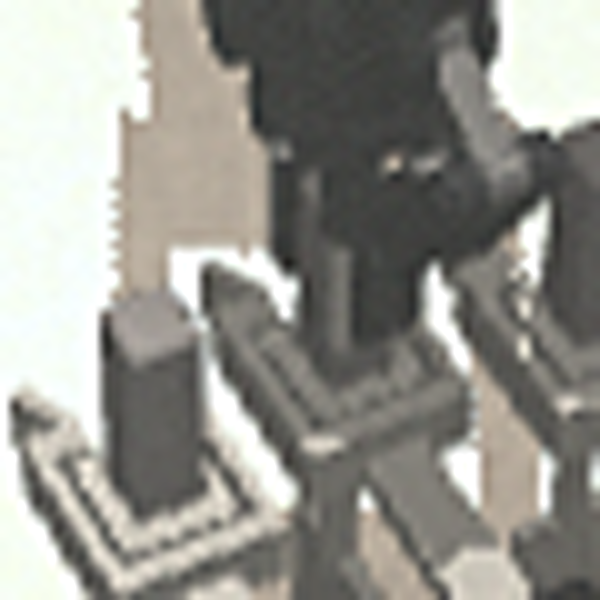

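The collar now sits inside the rim with an even dark gap, like the neighbours at crop (150,510), and I felt the seat at 5 to 7 N. Next I'll ease the load, then open.

Call:
{"method": "apply_moves", "body": {"motion": [{"wx":0,"wy":0,"dz":-0.0006,"dx":0,"dy":0,"wz":0,"gripper":0},{"wx":0,"wy":0,"dz":-0.0006,"dx":0,"dy":0,"wz":0,"gripper":0},{"wx":0,"wy":0,"dz":-0.0006,"dx":0,"dy":0,"wz":0,"gripper":0.35},{"wx":0,"wy":0,"dz":-0.0006,"dx":0,"dy":0,"wz":0,"gripper":0.6},{"wx":0,"wy":0,"dz":-0.0006,"dx":0,"dy":0,"wz":0,"gripper":0.7}]}}

```text
t: 16.48
tcp_pos: [569.5, -51.7, 195.8]
orientation: [-1.966, -2.45, 0.0]
wrist_force: [0.7, 0.2, 0.2]
opening: 59.6
```

```bash
python3 go.py
python3 - <<'E'
from h import *
from station import capture
c=capture('scene');pickle.dump(c,open('scene12.pkl','wb'))
crop(c,230,130,80,80,8,'pics/scene12.png',1.7)
E
```

```text
t 16.48 tcp [569.5 -51.7 195.8] yaw_y 12.53 tilt z [-2.e-04  1.e-04 -1.e+00] F [0.65 0.17 0.24] M [0.035 0.015 0.03 ] open 59.6
```

View pics/scene12.png

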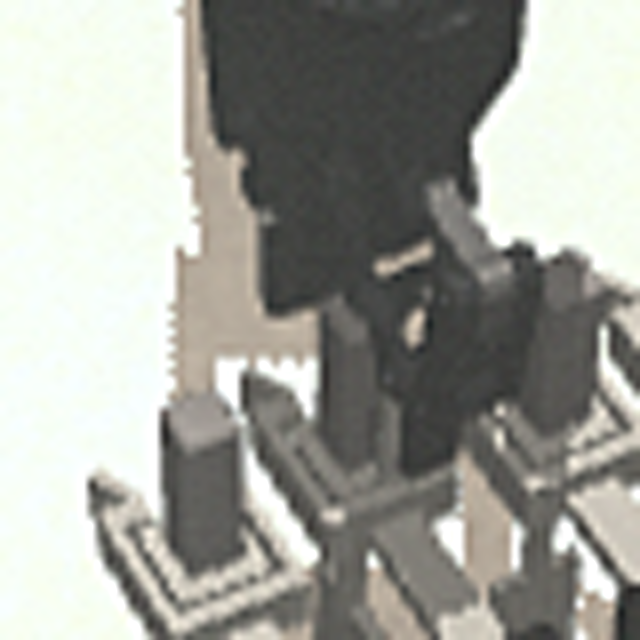

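Call:
{"method": "apply_moves", "body": {"motion": [{"wx":0,"wy":0,"dz":-0.008,"dx":0,"dy":0,"wz":0,"gripper":0.7},{"wx":0,"wy":0,"dz":-0.025,"dx":0,"dy":0,"wz":0,"gripper":0.7},{"wx":0,"wy":0,"dz":-0.045,"dx":0,"dy":0,"wz":0,"gripper":0.7},{"wx":0,"wy":0,"dz":-0.07,"dx":0,"dy":0,"wz":0,"gripper":0.7},{"wx":0,"wy":0,"dz":-0.095,"dx":0,"dy":0,"wz":0,"gripper":0.7}]}}

```text
t: 17.15
tcp_pos: [569.8, -51.8, 293.7]
orientation: [1.965, 2.449, 0.001]
wrist_force: [-0.5, 0.4, 0.1]
opening: 59.6
```

Call:
{"method": "apply_moves", "body": {"motion": [{"wx":0,"wy":0,"dz":0,"dx":0,"dy":-0.02,"wz":0,"gripper":0.7},{"wx":0,"wy":0,"dz":0,"dx":0,"dy":-0.05,"wz":0,"gripper":0.7},{"wx":0,"wy":0,"dz":0,"dx":0,"dy":-0.09,"wz":0,"gripper":0.7},{"wx":0,"wy":0,"dz":0,"dx":0,"dy":-0.12,"wz":0,"gripper":0.7},{"wx":0,"wy":0,"dz":0,"dx":0,"dy":-0.14,"wz":0,"gripper":0.7}]}}

```text
t: 17.77
tcp_pos: [432.0, -82.4, 292.9]
orientation: [1.965, 2.448, 0.001]
wrist_force: [0.1, 0.2, 0.2]
opening: 60.0
```

```bash
python3 go.py
python3 - <<'E'
from h import *
from station import capture
c=capture('scene');pickle.dump(c,open('scene.pkl','wb'))
crop(c,145,130,220,160,3.6,'pics/scene13.png',1.4)
t=capture('top');pickle.dump(t,open('top.pkl','wb'))
crop(t,155,105,220,150,3.6,'pics/top13.png',1.6)
E
python3 m1.py | grep -v '^\['
```

```text
t 17.77 tcp [432.  -82.4 292.9] yaw_y 12.51 tilt z [ 0.0025 -0.0011 -1.    ] F [0.08 0.19 0.2 ] M [-0.019  0.008 -0.006] open 60.0
s stand 544 [182. 189.] mean [ 451.9 -250.8] rect 451.6 -250.8 83.2 57.3 24.7 z 69.2
s post 29 [320. 169.] mean [565.9  55.9] rect 562.2 57.7 17.9 20.5 17.9 z 176.9
s post 24 [299. 178.] mean [578.5   3.1] rect 578.7 2.4 22.2 13.2 64.4 z 176.2
s post 24 [274. 182.] mean [576.7 -52. ] rect 576.3 -52.2 20.0 13.2 66.9 z 177.6
s post 49 [357. 185.] mean [630.4 117. ] rect 630.6 116.5 16.3 18.1 7.7 z 176.6
s post 22 [256. 195.] mean [603.1 -99.6] rect 603.3 -98.6 7.7 18.5 3.3 z 177.8
s post 59 [253. 229.] mean [ 684.5 -125.8] rect 684.6 -125.8 17.1 16.3 8.3 z 176.2
s handle 54 [322. 157.] mean [562.9  57. ] rect 563.1 56.7 18.9 18.1 17.0 z 212.0
s handle 54 [300. 165.] mean [574.1   4.1] rect 574.1 3.9 17.5 17.5 18.9 z 212.0
s handle 52 [274. 169.] mean [572.2 -51.3] rect 572.0 -51.4 18.1 17.7 9.3 z 212.2
s handle 58 [255. 183.] mean [ 597.9 -100.5] rect 597.7 -100.9 18.2 18.1 9.1 z 212.1
s clamp 200 [339. 198.] mean [640.8  73.9] rect 640.4 73.9 35.2 33.3 13.
[... 354 characters left out ...]
1  39  37  37  39  42  79  37  37  39  63  40  40
  43  41  41  36  55]
t stand 728 [335. 225.] mean [ 448.1 -251.3] rect 448.9 -250.3 80.0 56.7 24.9 z 70.0
t post 50 [272. 120.] mean [ 681.5 -125.1] rect 681.6 -124.9 16.2 15.5 11.0 z 177.2
t post 56 [163. 153.] mean [627.5 119.2] rect 627.6 119.1 17.6 15.6 14.8 z 177.3
t handle 72 [189. 176.] mean [559.1  58.8] rect 559.2 58.6 17.5 17.3 14.4 z 212.2
t clamp 203 [253. 129.] mean [671.4 -82. ] rect 671.8 -81.7 34.6 32.1 12.0 z 160.2
t clamp 192 [207. 142.] mean [648.9  23.4] rect 648.8 22.6 34.7 30.5 12.0 z 160.5
t clamp 207 [184. 150.] mean [636.5  75. ] rect 636.8 75.7 35.1 32.5 13.8 z 160.4
  41  38  29  42  38  63  94  96  63  65 111  88]
```

View pics/scene13.png

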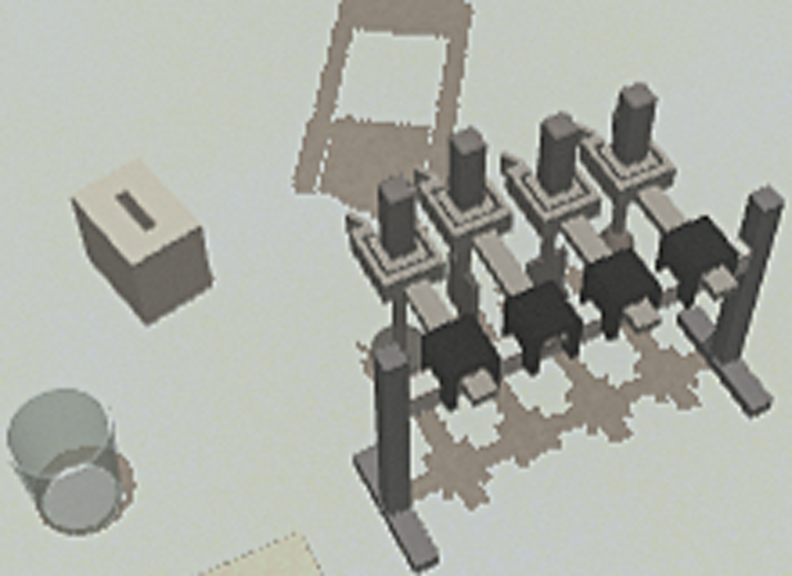

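View pics/top13.png

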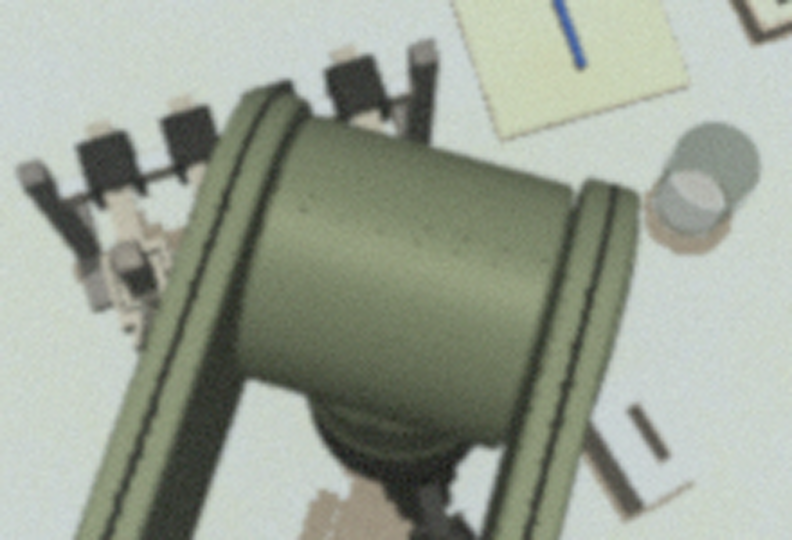

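```bash
python3 -c "
from station import hand_in
print(hand_in())"
```

```text
the job is handed in; nothing more can be done
None
```

The paddle stirrer is hanging on the empty hook, with its blade in line with the prongs, and I handed the job in at about 18 s of the 54 s allowed.

- **Sliding in:** I gripped the handle, lifted the stirrer straight out of the stand and slid its shank into the slot above the rim. I felt the slot's end at about 6 N, where the images had put it, roughly 14 mm nearer the mouth than nominal.
- **Seating and letting go:** I backed off under 1 mm, lowered the collar freely into the rim until the seat pushed back with about 5–7 N, eased that load and only then opened the gripper. The arm then went straight up and away.
- **Last checks (scene camera):** The handle top is at 212.2 mm, the same as the other tools on the rack, so the collar is seated. The collar lies inside the rim and the handle is square with the rack to within a few degrees. The neighbours moved less than 1 mm, and the beaker and stand look unmoved. The wrist force was close to zero afterwards.
- **What disagreed:** The two cameras differed by about 4 mm, so I used their average and the measured position of the held tool. The images left the sideways position uncertain by about 1 mm, but I felt no side contact. The arm hid the hook from the top camera at the end, so the final seating rests on the scene view and the felt forces.

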